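# Seat the catch block in the drilling board and hold it in the one-hand clamp

## Robot

A 7-joint arm with a two-finger parallel gripper is mounted at the origin on the work surface. World frame = base frame: x ahead of the robot, y to its left, z up, the work surface at z = 0. Lengths are in m, angles in rad, forces in N, time in s.
With the tool pointing down it reaches from about 0.4 to 0.9 m from the base axis. Payload 5.5 kg.
Tool frame: the origin (TCP) lies midway between the tips of the shut fingers; the grasp point (between the pads) lies r.pinch_z behind it (r.pinch_z is the distance from the TCP to the grasp point, in m); z points along the fingers, y is the direction in which the jaws open and shut (so a half turn about z gives the same grasp; the last joint's range is limited). The gripper opens to 92 mm and grips with 3 to 60 N. Pads are 19 mm wide; open, the fingers measure 130 mm over their backs; the gripper's body (75 mm by 190 mm) begins 47 mm behind the grasp point.
Start: joints at [-0.882, 0.501, -0.427, 1.55, 0.221, 1.138, -0.21], TCP at [0.268, 0.592, 0.227] pointing down, gripper open.
Joint ranges: [-2.88, 2.88], [-0.31, 2.03], [-1.54, 1.56], [0.2, 2.42], [-1.41, 4.55], [0.19, 2.02], [-2.57, 2.57]. Speed limits (rad/s): [2.57, 2.57, 3.14, 3.14, 3.14, 3.14, 3.14].

## Interface

Orientations are given as [roll, pitch, yaw] about the fixed x, y, z axes, in that order (R = Rz(yaw) Ry(pitch) Rx(roll)).
In Python, from rig import r, viewer, workorder gives the robot as it stands. The module is installed in compiled form; this text tells all that it offers.
- The arm moves only by the shell command python3 -m crank 'ROWS' [FORCE]. ROWS is JSON, a list of rows, each an object with "dp": the shift along the tool's x, y, z in cm, a list of three; "yaw": the turn about the tool's z in rad; "hand": the opening, from 0 (shut) to 1 (fully open). A call has 1 to 10 rows; each row shifts and turns the commanded pose from where the row before left it, along the tool's axes as they then stand; what a row does not reach is not made up. A row lasts 1/12 s, in which the tool goes at most 41.7 mm and 7.16 degrees, less where a joint would pass 70% of its speed; a pose out of reach is approached as far as the arm can. A call is refused whole if a number of a shift passes 4.17 or a number of a turn 0.125, either way. A call with a gripper value outside its range is refused whole. The fingers move at their own pace and stop on an object; FORCE is the grip in N (left out, the last holds). Time passes only in rows, so rows that do not move let the fingers close. It gives the time, the measured TCP pose, the force and the opening at its end, in the units of the state.
- r.get_state(): the state, without advancing time (a new reading comes with each control period).
- viewer.get_image(name): name is "scene" or "top"; returns a dict with "image" (480x640x3 uint8, red, green, blue), "camera_matrix" (3x3 intrinsics, pixels), "k1" (the pictures are not rectified: a ray, as slopes to the right and down, at radius r is drawn at 1 + k1 r^2 times it, then the intrinsics apply), "xyz" and "attitude" of the camera in the world. Camera axes: x right, y up, looking along -z (the intrinsics and any distortion apply to the point x, -y, -z); pixel columns grow to the right and rows downward; lengths in m; the calibration is good to about 2 mm. A picture is of the moment at which its call begins. There is no depth.
- workorder.finish_job(): hands the job in, once; it reports no verdict.
The state is a dict: "t": time; "joint_positions": joint angles; "qd": joint speeds; "joint_torque": joint torques, N m; "tcp_pos": TCP position; "orientation": TCP orientation; "contact_force": force on the tool from outside, world axes, zero at the start; "wrist_torque": the same for the moment, N m; "opening": finger opening in m.
Only numpy, scipy, OpenCV 4.12 (cv2) and the standard library are available. Lean on these libraries where they do the work, as an engineer would, in place of code of your own. Each camera call takes 0.05 s, during which the arm holds its last target. There are 200 camera calls.

## Task

Set the loose walnut-veneered catch block into the pocket of the drilling board, flat and square between the cleats and up to the clamp's fixed jaw, and let go of it. Then pump the bar clamp's trigger, moving the jaw by the trigger only, until the rubber pad presses the block snugly without crushing the veneer. Finish still holding the trigger squeezed so that the pressure stays on for drilling; leave the bowl, scraper and kettle lid where they are.

Things in the scene. Friction and masses are not known exactly. Their poses are not given: they have to be found in the camera images.
- block_mid (a point): Centre of the loose catch block: soft fibreboard with fresh walnut veneer, 50 x 46 x 40 mm (its x, y, z), 0.05 to 0.12 kg, a round steel magnet cup and two drill marks on top. It starts on the worktop right way up, so this point is 20 mm above what it stands on. Half a turn about z makes no difference.
- jig: Plywood drilling board, 18 mm thick, fixed on the worktop, with a one-hand bar clamp screwed on flat. Origin on the worktop, under the bar. Axes of board and clamp: x along the jaws, away from the handle; y along the bar, from fixed to moving jaw; z up. Clamp mid-height is 40 mm; no part of it is above 54 mm. The toothed bar fills x -14 to 10 mm. Handle and trigger overhang the board to -x.
- pocket (a point): Middle of the pocket floor (board top), board axes. The seated block's centre is 20 mm above it, its x along this x. Cleats 10.5 mm tall, bevelled inside at the top, have inner faces at x -27 and +27 mm (2 mm play a side), from y -29 to +15 mm. The fixed jaw's flat rubber face closes it at y -23 mm, 10 to 34 mm above the floor; +y is open. The block's 50 mm ends are clear of the jaws for gripping.
- pad_face (a point): Centre of the moving jaw's grey rubber pad face, 30 mm wide (board x), 24 mm tall, looking to -y. On a block that is home it stands 23 mm to +y of the pocket point; it starts 24 to 42 mm short of that. The pad gives about 1 mm per 8 N. 4 to 20 N is snug; over 24 N crushes the soft veneer.
- handle_back (a point): Point on the outer (-y) face of the clamp's pistol handle, at mid-height. The handle does not move; it is 22 mm wide, 26 mm tall, level, and runs on 57 mm to -x and 28 mm to +x of this point, slanting 0.11 rad towards -y as it goes to -x. Free space for a finger behind it.
- trigger_front (a point): Point on the outer (+y) face of the trigger lever, at mid-height, opposite handle_back; moves with it. Lever 11 mm wide, 22 mm tall, runs on 45 mm to -x. About 57 mm from handle_back at rest, 37 mm squeezed: take handle and trigger between the fingers from above, closing along board y. Only the trigger side gives.
- trigger (a joint): Trigger angle, rad: 0 at rest, 0.229 at its stop, squeezed; springs back when let go. About 5 N works it with the jaw free. The first third of a squeeze is play; the rest draws the jaw, 0.5 mm per mm of trigger, one 7 mm tooth per full squeeze. Once the jaw is on the block, a squeeze right to the stop can press over 24 N: ease it in and stop short.
- jaw (a joint): How far the bar with the moving jaw is drawn in, m; larger is more closed. The pad meets a block that is home at 0.050; each mm beyond presses it with about 8 N. The ratchet keeps the jaw when the trigger is let go, but under pressure it slips back to its last tooth (up to 7 mm), so only a held trigger keeps the pressure. It is not to be pushed by hand.
- bowl: White porcelain bowl, 124 mm across, 55 mm tall, on the worktop; origin under its centre. Bystander.
- scraper: Green plastic lid scraper flat on the worktop, 169 mm long along its x (100 mm to -x, 69 mm to +x), blade 75 mm wide at +x, up to 9 mm thick; origin on its underside. Bystander.
- kettle_lid: Red enamel kettle lid, 148 mm across, 47 mm tall, lying on the worktop; origin under its centre. Bystander.
Not all that is in view belongs to the job. What is meant by the part that bears block_mid is not blue, and is the smaller of those in its own colour.

How it is judged:
On the way, in this order (a step that is already met when the one before it is completed fails the run):
1. the block stands flat and square in the pocket, let go, the moving jaw not yet on it (x of block_mid in the frame of pocket between -0.004 and 0.004 m and y of block_mid in the frame of pocket between -0.003 and 0.008 m and z of block_mid in the frame of pocket between 0.018 and 0.0215 m and angle between block_mid's own z axis and vertical below 0.05 rad and angle between the x axis of block_mid and the x axis of pocket, either way round below 0.13 rad and contact force between each of the fingers, pad and block below 0.3 N), for 0.2 s.
2. the fingers squeeze the trigger and the jaw's pad has come onto the block (contact force between pad and block above 1 N and contact force between the fingers and trigger above 1 N), for 0.1 s.
At the end, for the whole second after the job is handed in: In the last second fingers press the trigger (over 2 N, over 0.03 rad); pad presses block with 4 to 20 N; block flat on the pocket floor (1.5 mm), home on the fixed jaw (1.5 mm), between the cleats (4 mm), upright and square (0.04 rad), not touched by the fingers (contact force between pad and block between 4 and 20 N and contact force between the fingers and trigger above 2 N and value of joint trigger above 0.03 rad and contact force between the fingers and block below 0.3 N and x of block_mid in the frame of pocket between -0.004 and 0.004 m and y of block_mid in the frame of pocket between -0.0025 and 0.0015 m and z of block_mid in the frame of pocket between 0.018 and 0.0215 m and angle between block_mid's own z axis and vertical below 0.04 rad and angle between the x axis of block_mid and the x axis of pocket, either way round below 0.04 rad); the arm keeps its last pose, push and grip.
It fails at once if the block's veneer is crushed: the pad presses it with more than 24 N (contact force between pad and block above 24 N).
It fails at once if the moving jaw or its bar is pushed by hand instead of with the trigger (contact force between any of the fingers, the arm and jaw above 4 N).
It fails at once if a bystander is moved more than 30 mm (distance of any of bowl, scraper, kettle_lid from where it was at the start of the episode above 0.03 m).
It also fails if it takes over 64 s, if anything falls off the work surface, if the arm or the gripper's body presses on something with over 40 N, if the wrist force passes 120 N, or if a joint passes its speed limit or range.

## Working session

There is one attempt and no reset: what is moved stays moved. The work goes in short steps, Python scripts to look and compute and a shell command to move; the robot and the scene stay as the last step left them, time stands still between calls to the robot, and variables do not carry over. Pictures are saved under pics/ and viewed, about 8 in all and at most 12, crops included, and the job is handed in when it is done.

```bash
mkdir -p pics; cat > h.py <<'E'
import numpy as np,cv2,sys
from rig import r,viewer,workorder
from scipy.spatial.transform import Rotation as Ro
def R(a):
    a=np.array(a,float)
    return a if a.shape==(3,3) else (Ro.from_euler('xyz',a).as_matrix() if a.size==3 else Ro.from_quat(a).as_matrix())
def ray(im,u,v):
    K=np.array(im['camera_matrix']);k=im['k1']
    d=np.array([(u-K[0,2])/K[0,0],(v-K[1,2])/K[1,1]]);p=d.copy()
    for _ in range(30): p=d/(1+k*(p@p))
    w=R(im['attitude'])@np.array([p[0],-p[1],-1.]);return np.array(im['xyz']),w/np.linalg.norm(w)
def onz(im,u,v,z):
    o,d=ray(im,u,v);return o+d*(z-o[2])/d[2]
def proj(im,P):
    K=np.array(im['camera_matrix']);c=R(im['attitude']).T@(np.array(P)-np.array(im['xyz']))
    p=np.array([c[0],-c[1]])/-c[2];p=p*(1+im['k1']*(p@p));return K[:2,:2]@p+K[:2,2]
def save(im,name,box=None,s=1):
    a=im['image']
    if box: a=a[box[1]:box[3],box[0]:box[2]]
    cv2.imwrite('pics/'+name+'.png',cv2.resize(a[:,:,::-1],None,fx=s,fy=s,interpolation=cv2.INTER_CUBIC))
E
python3 - <<'E'
from h import *
print(r.get_state(),r.pinch_z)
for n in('scene','top'):
    im=viewer.get_image(n);save(im,n+'0');print(n,{k:im[k] for k in im if k!='image'})
E
```

```text
{'t': 0.0, 'joint_positions': array([-0.88182612,  0.5018844 , -0.42677244,  1.55149163,  0.22081058,
        1.13829153, -0.2102913 ]), 'qd': array([ 0.00079282,  0.00011083, -0.00120345,  0.00122814, -0.00152388,
       -0.00059579, -0.00044265]), 'joint_torque': array([-4.48235205e-04, -5.66583395e+01, -5.81656292e+00, -2.79121184e+01,
       -6.88361702e-02,  3.05982458e-02,  1.69725204e-04]), 'tcp_pos': array([0.26821582, 0.59128305, 0.22563647]), 'orientation': array([-3.13957762e+00, -5.45837327e-05,  2.71588222e+00]), 'contact_force': array([ 0.27825498, -0.25179959,  0.66102319]), 'wrist_torque': array([-0.02926466,  0.01802091,  0.01602077]), 'opening': 0.09192719475983548} 0.0188
scene {'camera_matrix': array([[457.0243303 ,   0.        , 318.74581654],
       [  0.        , 457.0243303 , 242.93066782],
       [  0.        ,   0.        ,   1.        ]]), 'k1': -0.01833210508477923, 'xyz': array([1.03872176, 0.23350323, 0.74575141]), 'attitude': array([ 6.67030151e-01, -1.54913929e-03,  2.01823216e+00])}
top {'camera_matrix': array([[481.67120505,   0.        , 321.09482967],
       [  0.        , 481.67120505, 235.50703179],
       [  0.        ,   0.        ,   1.        ]]), 'k1': -0.11577401826019318, 'xyz': array([ 0.34303531, -0.03193966,  1.08252924]), 'attitude': array([ 0.17410689,  0.0198292 , -1.56382356])}
```

View pics/scene0.png

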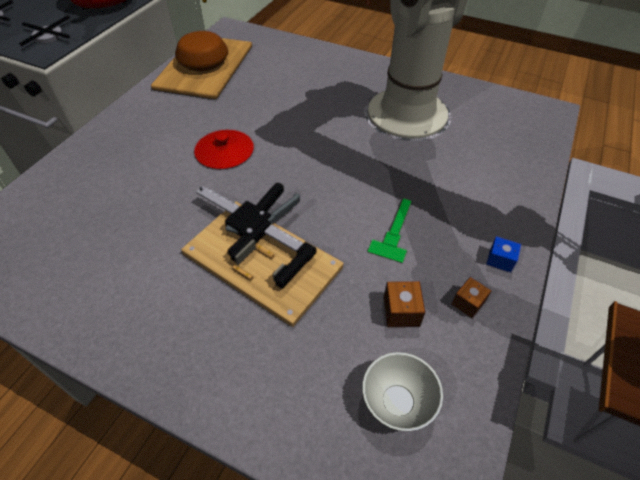

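View pics/top0.png

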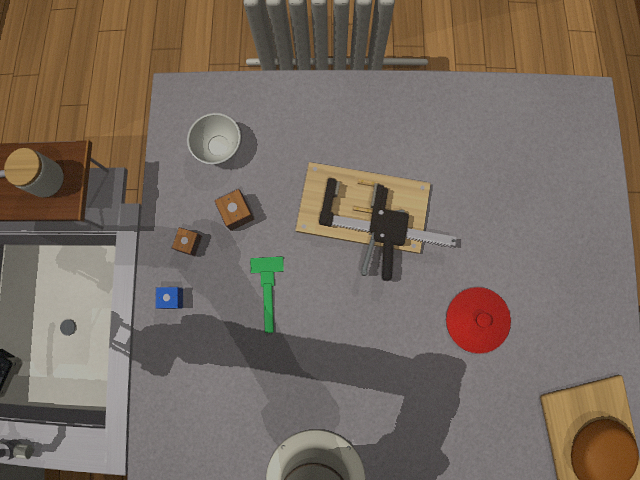

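The scene view shows the small brown block at (472,296), the large one at (405,303), a blue one at (504,254), and the jig around (262,245). In the top view the small brown block is at (186,241). The jig's moving jaw is at (330,200), the fixed jaw and body at (385,210), the handle at (388,262), the trigger at (370,255), and the cleats at about (365,183) and (362,210).

```bash
python3 - <<'E'
from h import *
a=viewer.get_image('top');b=viewer.get_image('scene')
def c(im,x,y,w,h,s):return cv2.resize(im['image'][y:y+h,x:x+w,::-1],(w*s,h*s),interpolation=cv2.INTER_CUBIC)
A=c(a,290,155,180,135,4)  # 720x540
cv2.imwrite('pics/tj.png',A)
B=c(b,180,170,176,150,4); cv2.imwrite('pics/sj.png',B)
C=np.hstack([c(a,160,215,50,50,8),c(b,447,271,50,50,8)]);cv2.imwrite('pics/blk.png',C)
E
```

```text
(no output)
```

View pics/tj.png

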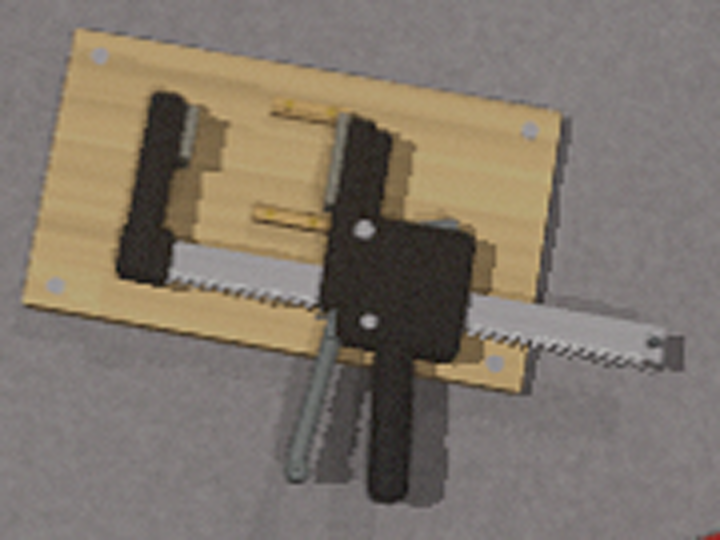

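View pics/sj.png

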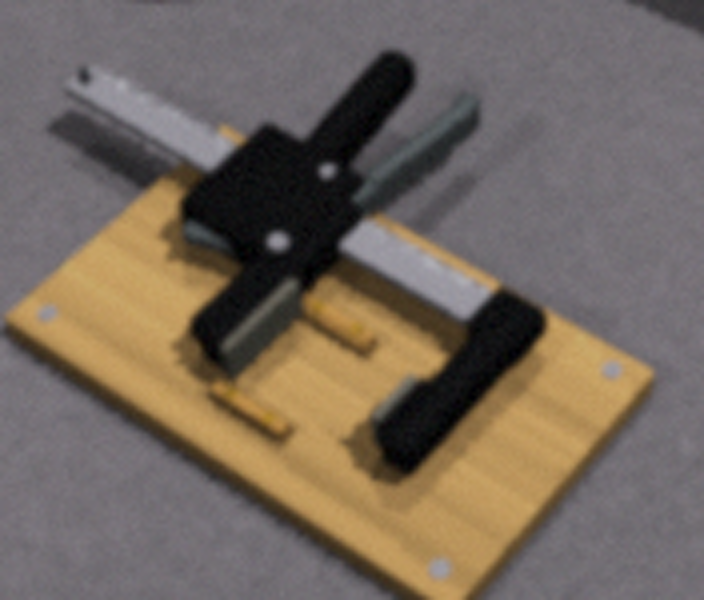

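View pics/blk.png

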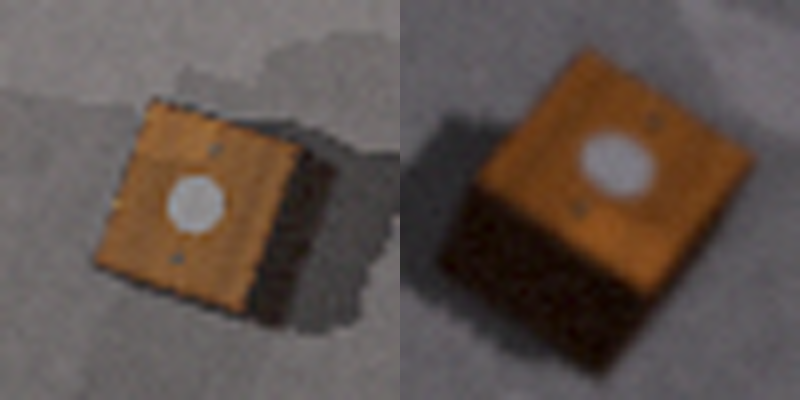

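In the top crops the board screws are at (99,56), (530,131), (495,364) and (55,286), with the cleats, rubber faces, trigger and handle all clear. The block crop shows a clean top face, its magnet cup and its two drill marks. Next I cast rays from these points.

```bash
python3 - <<'E'
from h import *
np.set_printoptions(precision=4,suppress=True)
a=viewer.get_image('top');b=viewer.get_image('scene')
def T(x,y,z): return onz(a,290+(x+.5)/4-.5,155+(y+.5)/4-.5,z)
def S(x,y,z): return onz(b,180+(x+.5)/4-.5,170+(y+.5)/4-.5,z)
for nm,im,o,pts in(('T',a,(160,215),[(152,98),(298,146),(244,310),(95,265)]),('S',b,(447,271),[(188,47),(355,157),(255,298),(78,182)])):
    P=np.array([onz(im,o[0]+(x+.5)/8-.5,o[1]+(y+.5)/8-.5,.04) for x,y in pts])
    e=np.roll(P,-1,0)-P
    print(nm,P.mean(0),np.linalg.norm(e,axis=1),np.degrees(np.arctan2(e[:,1],e[:,0])))
o=(160,215);m=[onz(a,o[0]+(x+.5)/8-.5,o[1]+(y+.5)/8-.5,.04) for x,y in[(215,149),(177,258),(196,204)]];print('marks T',m,np.degrees(np.arctan2(*(m[1]-m[0])[1::-1])))
o=(447,271);m=[onz(b,o[0]+(x+.5)/8-.5,o[1]+(y+.5)/8-.5,.04) for x,y in[(253,121),(179,208),(216,165)]];print('marks S',m,np.degrees(np.arctan2(*(m[1]-m[0])[1::-1])))
q=np.array([T(x,y,.018) for x,y in[(99,56),(530,131),(495,364),(55,286)]]);print('screws',q,np.linalg.norm(np.roll(q,-1,0)-q,axis=1))
d=(q[0]-q[1])+(q[3]-q[2]);d2=(q[0]-q[3])+(q[1]-q[2]);
yaw=np.arctan2(*d[1::-1])-np.pi/2;print('yaw from y',yaw,'from x',np.arctan2(*d2[1::-1]))
for n,f,x,y in(('S',S,47,313),('S',S,611,370),('S',S,440,569)):print('S screw',f(x,y,.018))
c,s=np.cos(yaw),np.sin(yaw);Rb=np.array([[c,s,0],[-s,c,0],[0,0,1]])
for n,f,x,y,z in[('T rub fix tip',T,349,117,.052),('T rub fix in',T,331,206,.052),('T pad tip',T,199,107,.052),('T pad in',T,190,160,.052),
 ('T cleatfar end',T,273,105,.0285),('T cleatfar inner',T,273,111,.0285),('T cleatnear end',T,254,211,.0285),('T cleatnear inner top',T,254,206,.0285),
 ('T handle tip R',T,408,490,.053),('T handle root R',T,412,360,.053),('T trig tip L',T,288,475,.051),('T trig root L',T,326,345,.051),
 ('S rub fix tip top',S,222,345,.052),('S rub fix in top',S,297,283,.052),('S rub fix tip bot',S,228,372,.028),('S trig tip',S,478,100,.051),('S handle tip',S,398,55,.053),
 ('T body screw1',T,364,229,.054),('T body screw2',T,370,321,.054),('S body screw1',S,278,241,.054),('S body screw2',S,327,171,.054),('S cleat far end',S,290,430,.0285),('S cleat near end',S,373,343,.0285)]:
    p=f(x,y,z);print(n,p,'board',Rb@p)
E
```

```text
T [0.5148 0.2951 0.04  ] [0.0447 0.048  0.0449 0.0493] [-107.6464  164.3791   74.0427  -15.9424]
S [0.5167 0.2971 0.04  ] [0.044  0.048  0.0453 0.0492] [  72.3743  -14.3355 -106.1003  164.1532]
marks T [array([0.5305, 0.2908, 0.04  ]), array([0.4997, 0.2999, 0.04  ]), array([0.5149, 0.2954, 0.04  ])] 163.51165392644194
marks S [array([0.5003, 0.301 , 0.04  ]), array([0.5307, 0.2915, 0.04  ]), array([0.5158, 0.2962, 0.04  ])] -17.474669329945467
screws [[ 0.6867  0.0071  0.018 ]
 [ 0.6429 -0.2401  0.018 ]
 [ 0.5079 -0.2162  0.018 ]
 [ 0.5515  0.0306  0.018 ]] [0.251  0.1371 0.2506 0.1373]
yaw from y -0.17530957729112573 from x -0.1737520655746108
S screw [ 0.6441 -0.2388  0.018 ]
S screw [0.5532 0.0314 0.018 ]
S screw [0.6879 0.0078 0.018 ]
T rub fix tip [ 0.6408 -0.1331  0.052 ] board [ 0.6542 -0.0193  0.052 ]
T rub fix in [ 0.5901 -0.1224  0.052 ] board [ 0.6024 -0.0176  0.052 ]
T pad tip [ 0.6463 -0.05    0.052 ] board [0.6451 0.0635 0.052 ]
T pad in [ 0.6159 -0.045   0.052 ] board [0.6143 0.0631 0.052 ]
T cleatfar end [ 0.6545 -0.0923  0.0285] board [0.6605 0.0232 0.0285]
T cleatf
[... 599 characters left out ...]
5947 -0.1181  0.052 ] board [ 0.6061 -0.0125  0.052 ]
S rub fix tip bot [ 0.6413 -0.1321  0.028 ] board [ 0.6545 -0.0183  0.028 ]
S trig tip [ 0.446  -0.0957  0.051 ] board [ 0.4558 -0.0164  0.051 ]
S handle tip [ 0.4364 -0.1488  0.053 ] board [ 0.4557 -0.0704  0.053 ]
T body screw1 [ 0.5767 -0.1401  0.054 ] board [ 0.5923 -0.0374  0.054 ]
T body screw2 [ 0.5257 -0.1426  0.054 ] board [ 0.5425 -0.0487  0.054 ]
S body screw1 [ 0.5772 -0.139   0.054 ] board [ 0.5926 -0.0362  0.054 ]
S body screw2 [ 0.5265 -0.1406  0.054 ] board [ 0.5429 -0.0466  0.054 ]
S cleat far end [ 0.6576 -0.0876  0.0285] board [0.6628 0.0285 0.0285]
S cleat near end [ 0.5959 -0.0773  0.0285] board [0.6002 0.0278 0.0285]
```

```bash
python3 -m crank '[{"dp":[-3.47,-1.67,0],"yaw":0,"hand":1},{"dp":[-3.47,-1.67,0],"yaw":0,"hand":1},{"dp":[-3.47,-1.67,0],"yaw":0,"hand":1},{"dp":[-3.47,-1.67,0],"yaw":0,"hand":1},{"dp":[-3.47,-1.67,0],"yaw":0,"hand":1},{"dp":[-3.47,-1.67,0],"yaw":0,"hand":1},{"dp":[-3.47,-1.67,0],"yaw":0,"hand":1},{"dp":[-3.47,-1.67,0],"yaw":0,"hand":1},{"dp":[-3.47,-1.67,0],"yaw":0,"hand":1},{"dp":[-3.47,-1.67,0],"yaw":0,"hand":1}]'
python3 -m crank '[{"dp":[0,0,0],"yaw":0.125,"hand":1},{"dp":[0,0,0],"yaw":0.125,"hand":1},{"dp":[0,0,0],"yaw":0.125,"hand":1},{"dp":[0,0,0],"yaw":0.125,"hand":1},{"dp":[0,0,0],"yaw":0.125,"hand":1},{"dp":[0,0,0],"yaw":0.125,"hand":1},{"dp":[0,0,0],"yaw":0.125,"hand":1},{"dp":[0,0,0],"yaw":0.125,"hand":1},{"dp":[0,0,0],"yaw":0.125,"hand":1},{"dp":[0,0,0],"yaw":0.125,"hand":1}]'
python3 -m crank '[{"dp":[0,0,0],"yaw":0.09,"hand":1},{"dp":[0,0,0],"yaw":0.09,"hand":1},{"dp":[0,0,0],"yaw":0,"hand":1},{"dp":[0,0,0],"yaw":0,"hand":1}]'
cat > g.py <<'E'
# python3 g.py X Y Z YAW : shift in tool axes (cm) and yaw (tool z) needed to the target
from h import *
x,y,z,w=map(float,sys.argv[1:5]);s=r.get_state();M=R(s['orientation'])
d=M.T@(np.array([x,y,z])-s['tcp_pos'])*100
print('t',round(s['t'],2),'dp',d.round(2),'yaw',round(-((w-s['orientation'][2]+np.pi)%(2*np.pi)-np.pi),3),'f',s['contact_force'].round(1),'op',round(s['opening'],4),'rpy',s['orientation'].round(3),'tcp',s['tcp_pos'].round(4))
E
python3 g.py 0.5156 0.296 0.016 1.286
```

```text
t: 1.13
tcp_pos: [0.5164, 0.295, 0.2269]
orientation: [3.141, 0.0, 2.716]
contact_force: [0.6, 1.1, 0.0]
opening: 0.0919
t: 1.97
tcp_pos: [0.5154, 0.2966, 0.2267]
orientation: [-3.141, -0.0, 1.46]
contact_force: [0.1, 0.3, -0.1]
opening: 0.0918
t: 2.3
tcp_pos: [0.5154, 0.2967, 0.2267]
orientation: [-3.142, 0.0, 1.289]
contact_force: [0.2, 0.2, -0.5]
opening: 0.0918
t 2.3 dp [-0.06  0.04 21.07] yaw 0.003 f [ 0.2  0.2 -0.5] op 0.0918 rpy [-3.142  0.     1.289] tcp [0.5154 0.2967 0.2267]
```

```bash
python3 -m crank '[{"dp":[0,0,4],"yaw":0,"hand":1},{"dp":[0,0,4],"yaw":0,"hand":1},{"dp":[0,0,4],"yaw":0,"hand":1},{"dp":[0,0,3],"yaw":0,"hand":1},{"dp":[0,0,2.5],"yaw":0,"hand":1},{"dp":[0,0,2],"yaw":0,"hand":1},{"dp":[0,0,1.5],"yaw":0,"hand":1},{"dp":[0,0,0],"yaw":0,"hand":1}]'
python3 -m crank '[{"dp":[0,0,0],"yaw":0,"hand":0.4},{"dp":[0,0,0],"yaw":0,"hand":0.4},{"dp":[0,0,0],"yaw":0,"hand":0.4},{"dp":[0,0,0],"yaw":0,"hand":0.4},{"dp":[0,0,0],"yaw":0,"hand":0.4},{"dp":[0,0,0],"yaw":0,"hand":0.4},{"dp":[0,0,0],"yaw":0,"hand":0.4}]' 12
```

```text
t: 2.97
tcp_pos: [0.5129, 0.2951, 0.0131]
orientation: [-3.137, 0.005, 1.288]
contact_force: [-0.5, -0.2, -0.8]
opening: 0.0917
t: 3.55
tcp_pos: [0.5157, 0.2967, 0.0173]
orientation: [3.141, -0.001, 1.286]
contact_force: [-0.5, 0.3, 2.4]
opening: 0.0499
```

```bash
python3 -m crank '[{"dp":[0,0,-2],"yaw":0,"hand":0.4},{"dp":[0,0,-3],"yaw":0,"hand":0.4},{"dp":[0,0,-3.5],"yaw":0,"hand":0.4},{"dp":[0,0,-3],"yaw":0,"hand":0.4},{"dp":[0,0,-2],"yaw":-0.055,"hand":0.4},{"dp":[0,0,0],"yaw":-0.055,"hand":0.4},{"dp":[0,0,0],"yaw":0,"hand":0.4},{"dp":[0,0,0],"yaw":0,"hand":0.4}]'
python3 g.py 0.6211 -0.1003 0.15 1.396
```

```text
t: 4.22
tcp_pos: [0.5151, 0.2963, 0.1516]
orientation: [-3.141, 0.0, 1.394]
contact_force: [0.2, -0.3, -0.9]
opening: 0.0499
t 4.22 dp [-37.18  17.4    0.16] yaw -0.002 f [ 0.2 -0.3 -0.9] op 0.0499 rpy [-3.141  0.     1.394] tcp [0.5151 0.2963 0.1516]
```

```bash
python3 -m crank '[{"dp":[-2.7,1.24,0],"yaw":0,"hand":0.4},{"dp":[-3.4,1.6,0],"yaw":0,"hand":0.4},{"dp":[-3.6,1.7,0],"yaw":0,"hand":0.4},{"dp":[-3.6,1.7,0],"yaw":0,"hand":0.4},{"dp":[-3.6,1.7,0],"yaw":0,"hand":0.4},{"dp":[-3.6,1.7,0],"yaw":0,"hand":0.4},{"dp":[-3.6,1.7,0],"yaw":0,"hand":0.4},{"dp":[-3.6,1.7,0],"yaw":0,"hand":0.4},{"dp":[-3.6,1.7,0],"yaw":0,"hand":0.4},{"dp":[-3.6,1.7,0],"yaw":0,"hand":0.4}]'
python3 -m crank '[{"dp":[-2.3,0.96,0],"yaw":0,"hand":0.4},{"dp":[0,0,0],"yaw":0,"hand":0.4},{"dp":[0,0,2],"yaw":0,"hand":0.4},{"dp":[0,0,2],"yaw":0,"hand":0.4},{"dp":[0,0,0],"yaw":0,"hand":0.4},{"dp":[0,0,0],"yaw":0,"hand":0.4}]'
python3 g.py 0.6211 -0.1003 0.036 1.396
python3 - <<'E'
from h import *
a=viewer.get_image('top');b=viewer.get_image('scene')
def c(im,x,y,w,h,s):return cv2.resize(im['image'][y:y+h,x:x+w,::-1],(w*s,h*s),interpolation=cv2.INTER_CUBIC)
cv2.imwrite('pics/p1.png',np.hstack([c(a,290,150,100,120,4),c(b,200,190,100,120,4)]))
E
```

```text
t: 5.05
tcp_pos: [0.6157, -0.0776, 0.1501]
orientation: [-3.139, 0.0, 1.394]
contact_force: [1.2, 0.2, -1.0]
opening: 0.0497
t: 5.55
tcp_pos: [0.6199, -0.0994, 0.1094]
orientation: [-3.136, 0.0, 1.395]
contact_force: [0.6, -0.1, -0.9]
opening: 0.0496
t 5.55 dp [-0.07  0.17  7.34] yaw -0.001 f [ 0.6 -0.1 -0.9] op 0.0496 rpy [-3.136  0.     1.395] tcp [ 0.6199 -0.0994  0.1094]
```

View pics/p1.png

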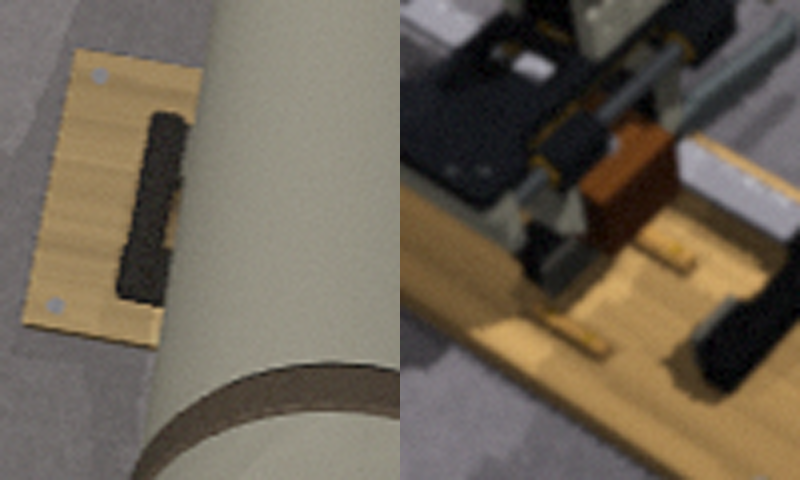

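The top view is blocked by the arm. The scene view shows the block held level above the cleats, with no contact. Now I lower it.

```bash
python3 -m crank '[{"dp":[-0.07,0.1,1.5],"yaw":0,"hand":0.4},{"dp":[0,0,1.5],"yaw":0,"hand":0.4},{"dp":[0,0,1.5],"yaw":0,"hand":0.4},{"dp":[0,0,1],"yaw":0,"hand":0.4},{"dp":[0,0,0],"yaw":0,"hand":0.4},{"dp":[0,0,0],"yaw":0,"hand":0.4},{"dp":[0,0,0],"yaw":0,"hand":0.4}]'
python3 g.py 0.6211 -0.1003 0.036 1.396
python3 - <<'E'
from h import *
b=viewer.get_image('scene');save(b,'p2',(200,190,300,290),6)
E
```

```text
t: 6.23
tcp_pos: [0.6233, -0.1014, 0.0576]
orientation: [3.141, 0.001, 1.396]
contact_force: [-0.0, 0.7, -1.2]
opening: 0.0498
t 6.23 dp [ 0.07 -0.24  2.16] yaw -0.0 f [-0.   0.7 -1.2] op 0.0498 rpy [3.141e+00 1.000e-03 1.396e+00] tcp [ 0.6233 -0.1014  0.0576]
```

View pics/p2.png

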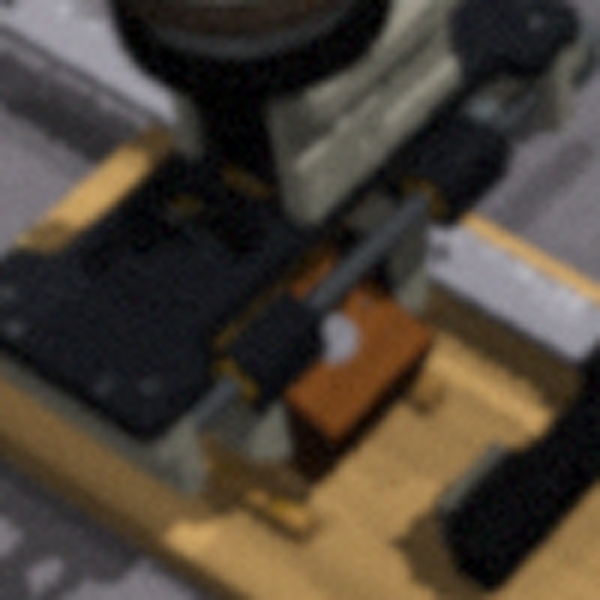

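The block hangs above the gap between the cleats with no contact, and the moving jaw is clear.

```bash
python3 -m crank '[{"dp":[0.05,-0.15,0.3],"yaw":0,"hand":0.4},{"dp":[0,0,0.4],"yaw":0,"hand":0.4},{"dp":[0,0,0],"yaw":0,"hand":0.4},{"dp":[0,0,0],"yaw":0,"hand":0.4},{"dp":[0,0,0],"yaw":0,"hand":0.4}]'
python3 g.py 0.6211 -0.1003 0.0353 1.396
python3 -m crank '[{"dp":[0,0,0],"yaw":0,"hand":0.4},{"dp":[0,0,0],"yaw":0,"hand":0.4}]'
python3 g.py 0.6211 -0.1003 0.0353 1.396
```

```text
t: 6.7
tcp_pos: [0.6236, -0.0994, 0.0512]
orientation: [3.138, -0.001, 1.396]
contact_force: [3.2, 4.0, 5.7]
opening: 0.0499
t 6.7 dp [-0.13 -0.23  1.59] yaw 0.0 f [3.2 4.  5.7] op 0.0499 rpy [ 3.138e+00 -1.000e-03  1.396e+00] tcp [ 0.6236 -0.0994  0.0512]
t: 6.87
tcp_pos: [0.6236, -0.0994, 0.0512]
orientation: [3.138, -0.001, 1.397]
contact_force: [2.9, 3.5, 6.2]
opening: 0.0499
t 6.87 dp [-0.14 -0.24  1.58] yaw 0.001 f [2.9 3.5 6.2] op 0.0499 rpy [ 3.138e+00 -1.000e-03  1.397e+00] tcp [ 0.6236 -0.0994  0.0512]
```

```bash
python3 - <<'E'
from h import *
b=viewer.get_image('scene');save(b,'p3',(205,195,305,275),8)
np.set_printoptions(precision=1,suppress=True)
s=r.get_state();print(s['wrist_torque'],s['contact_force'])
E
```

```text
[ 0.5 -0.5  0.1] [2.4 3.7 6.9]
```

View pics/p3.png

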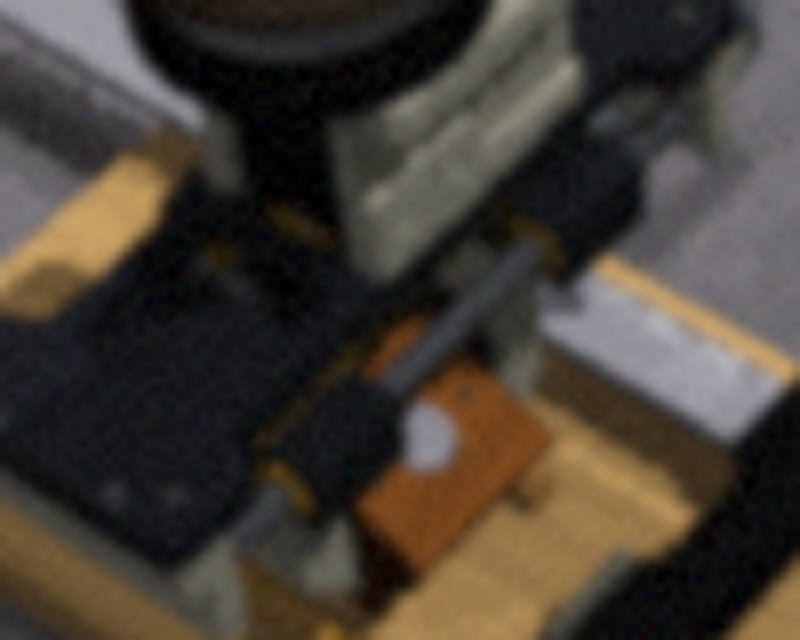

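The block is nearly in the pocket. Its +y top edge runs from (548,437) to (415,575) in the crop. I'll measure that edge.

```bash
python3 - <<'E'
from h import *
np.set_printoptions(precision=4,suppress=True)
b=viewer.get_image('scene')
c,s=np.cos(-.1745),np.sin(-.1745);Rb=np.array([[c,s,0],[-s,c,0],[0,0,1]])
for z in(.068,.074,.078):
    P=[Rb@onz(b,205+(x+.5)/8-.5,195+(y+.5)/8-.5,z) for x,y in[(548,437),(415,575),(430,437)]]
    print(z,P,np.linalg.norm(P[0]-P[1]))
print('tcp board',Rb@r.get_state()['tcp_pos'])
E
```

```text
0.068 [array([0.6099, 0.0396, 0.068 ]), array([0.6581, 0.04  , 0.068 ]), array([0.626 , 0.0172, 0.068 ])] 0.04822040856215124
0.074 [array([0.6132, 0.0429, 0.074 ]), array([0.661 , 0.0433, 0.074 ]), array([0.6292, 0.0207, 0.074 ])] 0.04779352276680585
0.078 [array([0.6154, 0.0451, 0.078 ]), array([0.6629, 0.0455, 0.078 ]), array([0.6313, 0.023 , 0.078 ])] 0.04750893223657556
tcp board [0.6314 0.0104 0.0512]
```

The push is along +y, which means I read the fixed jaw's rubber face about 5 mm too far to −y and the block rides on it. I'll lift, shift +y by 5 mm, and lower again.

```bash
python3 -m crank '[{"dp":[0,0,-1],"yaw":0,"hand":0.4},{"dp":[0,0,-1],"yaw":0,"hand":0.4},{"dp":[0.5,0,0],"yaw":0,"hand":0.4},{"dp":[0,0,0],"yaw":0,"hand":0.4},{"dp":[0,0,0],"yaw":0,"hand":0.4},{"dp":[0,0,0],"yaw":0,"hand":0.4}]'
python3 g.py 0.6221 -0.0954 0.0353 1.396
python3 -m crank '[{"dp":[0,0,0.8],"yaw":0,"hand":0.4},{"dp":[0,0,0.8],"yaw":0,"hand":0.4},{"dp":[0,0,0],"yaw":0,"hand":0.4},{"dp":[0,0,0],"yaw":0,"hand":0.4},{"dp":[0,0,0],"yaw":0,"hand":0.4}]'
python3 g.py 0.6221 -0.0954 0.0353 1.396
```

```text
t: 7.47
tcp_pos: [0.6218, -0.0952, 0.0692]
orientation: [-3.14, 0.0, 1.396]
contact_force: [0.0, 0.6, -1.3]
opening: 0.0501
t 7.47 dp [-0.02  0.04  3.39] yaw -0.0 f [ 0.   0.6 -1.3] op 0.0501 rpy [-3.14   0.     1.396] tcp [ 0.6218 -0.0952  0.0692]
t: 7.88
tcp_pos: [0.6221, -0.0953, 0.0531]
orientation: [-3.141, 0.0, 1.396]
contact_force: [0.8, -0.1, -0.3]
opening: 0.0499
t 7.88 dp [-0.01  0.01  1.78] yaw -0.0 f [ 0.8 -0.1 -0.3] op 0.0499 rpy [-3.141  0.     1.396] tcp [ 0.6221 -0.0953  0.0531]
```

```bash
python3 -m crank '[{"dp":[0,0,0.5],"yaw":0,"hand":0.4},{"dp":[0,0,0],"yaw":0,"hand":0.4},{"dp":[0,0,0],"yaw":0,"hand":0.4},{"dp":[0,0,0],"yaw":0,"hand":0.4}]'
python3 g.py 0.6221 -0.0954 0.0353 1.396
python3 -m crank '[{"dp":[0,0,0.4],"yaw":0,"hand":0.4},{"dp":[0,0,0],"yaw":0,"hand":0.4},{"dp":[0,0,0],"yaw":0,"hand":0.4},{"dp":[0,0,0],"yaw":0,"hand":0.4}]'
python3 g.py 0.6221 -0.0954 0.0353 1.396
```

```text
t: 8.22
tcp_pos: [0.6224, -0.0952, 0.0487]
orientation: [-3.141, -0.0, 1.396]
contact_force: [0.9, 0.6, -0.6]
opening: 0.0501
t 8.22 dp [-0.03 -0.03  1.34] yaw -0.0 f [ 0.9  0.6 -0.6] op 0.0501 rpy [-3.141 -0.     1.396] tcp [ 0.6224 -0.0952  0.0487]
t: 8.55
tcp_pos: [0.6228, -0.0945, 0.0449]
orientation: [3.141, -0.001, 1.396]
contact_force: [0.7, 2.1, 2.9]
opening: 0.0502
t 8.55 dp [-0.1  -0.05  0.96] yaw 0.0 f [0.7 2.1 2.9] op 0.0502 rpy [ 3.141e+00 -1.000e-03  1.396e+00] tcp [ 0.6228 -0.0945  0.0449]
```

```bash
python3 - <<'E'
from h import *
b=viewer.get_image('scene');save(b,'p4',(205,200,305,275),8)
E
```

```text
(no output)
```

View pics/p4.png

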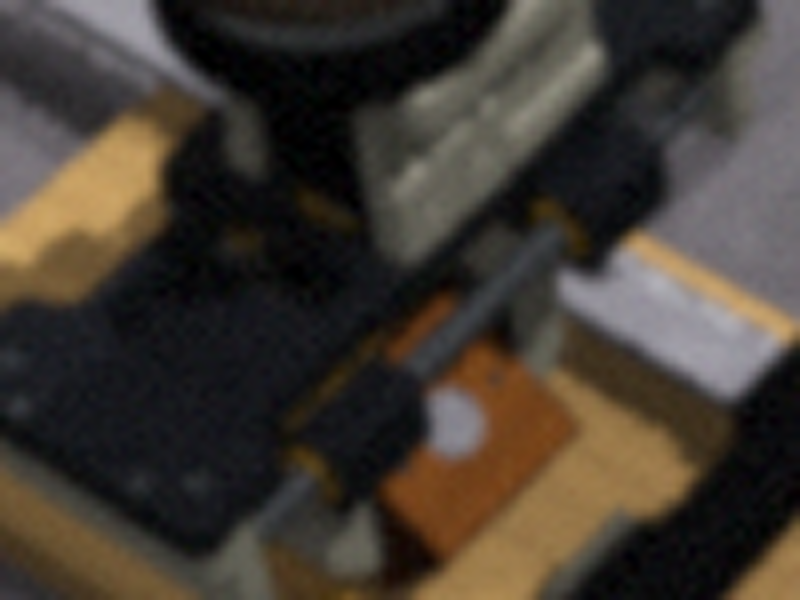

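The top-face edge direction suggests the block may be pitched about the finger axis. I'll solve for that pitch using the known points: magnet, mark and two corners.

```bash
cat > fit.py <<'E'
from h import *
from scipy.optimize import least_squares
np.set_printoptions(precision=4,suppress=True)
b=viewer.get_image('scene');Bz=Ro.from_euler('z',-.1745).as_matrix()
L=np.array([[0,0,20],[-16,0,20],[-25,23,20],[25,23,20]])/1000
def run(px,t0):
    px=np.array(px);px=px+0.
    f=lambda q:(np.array([proj(b,q[:3]+Bz@Ro.from_euler('x',q[3]).as_matrix()@l) for l in L])-px).ravel()
    s=least_squares(f,np.r_[t0,0.]);print('board',Bz.T@s.x[:3],'pitch',s.x[3],'res',s.fun)
E
python3 - <<'E'
from fit import *
u=lambda p,o:[(o[0]+(x+.5)/8-.5,o[1]+(y+.5)/8-.5) for x,y in p]
print(Bz.T@r.get_state()['tcp_pos'])
run(u([(457,422),(497,378),(577,428),(440,563)],(205,200)),[.62,-.095,.04])
run(u([(430,437),(468,390),(548,437),(415,575)],(205,195)),[.62,-.1,.04])
v=[(200+(x+.5)/6-.5,190+(y+.5)/6-.5) for x,y in[(342,340),(342+28,340-33),(432,338),(335,445)]]
run(v,[.62,-.1,.05])
E
```

```text
[0.6297 0.015  0.0449]
board [0.6206 0.0032 0.0411] pitch -0.8822024287291337 res [-0.1982 -0.0594  0.1954  0.0229 -0.2379 -0.1371  0.2358  0.1697]
board [ 0.6159 -0.0097  0.0364] pitch -0.8532999406642993 res [-0.3196 -0.4124  0.292   0.1402 -0.0177  0.321   0.0474 -0.04  ]
board [ 0.6126 -0.0156  0.0347] pitch -0.7447431703942319 res [-0.3988 -0.2875  0.2852 -0.0575  0.2515  0.7183 -0.1292 -0.3564]
```

Confirmed: the block's back edge rode on the jaw during the first descent, and the block is now pitched about 0.85 rad in the fingers, +y edge down. I'll take it out past the board's +y side, at finger height z 0.036. There I'll draw its underside over the board edge to level it, then set it on the worktop and regrasp.

```bash
python3 -m crank '[{"dp":[0,0,-1],"yaw":0,"hand":0.4},{"dp":[0,0,-2],"yaw":0,"hand":0.4},{"dp":[0,0,-2.5],"yaw":0,"hand":0.4},{"dp":[0,0,-1.5],"yaw":0,"hand":0.4},{"dp":[1.2,0,-0.5],"yaw":0,"hand":0.4},{"dp":[2,0,0],"yaw":0,"hand":0.4},{"dp":[2.4,0,0],"yaw":0,"hand":0.4},{"dp":[2.4,0,0],"yaw":0,"hand":0.4},{"dp":[2.4,0,0],"yaw":0,"hand":0.4},{"dp":[2.4,0,0],"yaw":0,"hand":0.4}]'
python3 -m crank '[{"dp":[2.4,0,0],"yaw":0,"hand":0.4},{"dp":[2.2,0,0],"yaw":0,"hand":0.4},{"dp":[1.1,0,0],"yaw":0,"hand":0.4},{"dp":[0,0,0],"yaw":0,"hand":0.4},{"dp":[0,0,0],"yaw":0,"hand":0.4},{"dp":[0,0,0],"yaw":0,"hand":0.4}]'
python3 g.py 0.6550 0.087 0.036 1.396
python3 - <<'E'
from h import *
a=viewer.get_image('top');b=viewer.get_image('scene')
def c(im,x,y,w,h,s):return cv2.resize(im['image'][y:y+h,x:x+w,::-1],(w*s,h*s),interpolation=cv2.INTER_CUBIC)
cv2.imwrite('pics/p5.png',np.hstack([c(a,220,130,100,120,4),c(b,280,220,100,120,4)]))
E
```

```text
t: 9.48
tcp_pos: [0.644, 0.0323, 0.1189]
orientation: [-3.14, 0.001, 1.396]
contact_force: [0.4, -0.3, -0.7]
opening: 0.0499
t: 9.98
tcp_pos: [0.6543, 0.0844, 0.1193]
orientation: [-3.141, 0.002, 1.394]
contact_force: [0.2, -1.3, -1.5]
opening: 0.0504
t 9.98 dp [0.28 0.03 8.33] yaw -0.002 f [ 0.2 -1.3 -1.5] op 0.0504 rpy [-3.141e+00  2.000e-03  1.394e+00] tcp [0.6543 0.0844 0.1193]
```

View pics/p5.png

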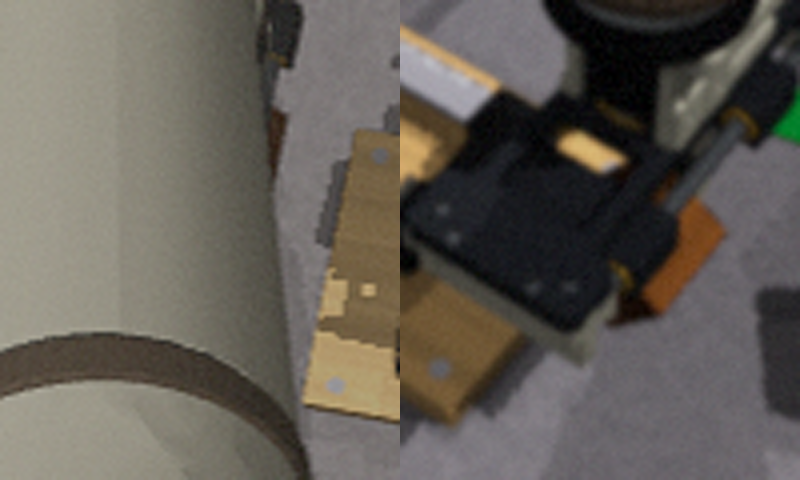

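The block is still held and pitched, its underside facing the board edge, and the space beneath is clear. I lower it and then draw it −y over the board edge.

```bash
python3 -m crank '[{"dp":[0,0,2],"yaw":0,"hand":0.4},{"dp":[0,0,2.5],"yaw":0,"hand":0.4},{"dp":[0,0,2.3],"yaw":0,"hand":0.4},{"dp":[0,0,1.3],"yaw":0,"hand":0.4},{"dp":[0,0,0],"yaw":0,"hand":0.4},{"dp":[0,0,0],"yaw":0,"hand":0.4},{"dp":[0,0,0],"yaw":0,"hand":0.4},{"dp":[0,0,0],"yaw":0,"hand":0.4}]' 7
python3 -m crank '[{"dp":[-0.6,0,0],"yaw":0,"hand":0.4},{"dp":[-0.6,0,0],"yaw":0,"hand":0.4},{"dp":[-0.6,0,0],"yaw":0,"hand":0.4},{"dp":[-0.6,0,0],"yaw":0,"hand":0.4},{"dp":[-0.5,0,0],"yaw":0,"hand":0.4},{"dp":[-0.4,0,0],"yaw":0,"hand":0.4},{"dp":[0,0,0],"yaw":0,"hand":0.4}]'
python3 -m crank '[{"dp":[-0.4,0,0],"yaw":0,"hand":0.4},{"dp":[-0.4,0,0],"yaw":0,"hand":0.4},{"dp":[-0.4,0,0],"yaw":0,"hand":0.4},{"dp":[0,0,0],"yaw":0,"hand":0.4}]'
python3 -m crank '[{"dp":[-0.4,0,0],"yaw":0,"hand":0.4},{"dp":[-0.4,0,0],"yaw":0,"hand":0.4},{"dp":[-0.2,0,0],"yaw":0,"hand":0.4},{"dp":[0,0,0],"yaw":0,"hand":0.4}]'
cat > m.py <<'E'
# blobs of orange veneer / grey magnet near the gripper in the scene view
from h import *
E
python3 g.py 0.655 0.087 0.036 1.396
```

```text
t: 10.75
tcp_pos: [0.6561, 0.0869, 0.0405]
orientation: [3.139, -0.001, 1.395]
contact_force: [1.0, -0.5, -0.2]
opening: 0.0502
t: 11.33
tcp_pos: [0.6487, 0.0525, 0.0387]
orientation: [-3.141, 0.001, 1.394]
contact_force: [0.1, -0.3, -0.8]
opening: 0.0498
t: 11.67
tcp_pos: [0.6466, 0.0412, 0.0386]
orientation: [-3.141, 0.001, 1.395]
contact_force: [-0.2, -0.4, -0.6]
opening: 0.0501
t: 12.0
tcp_pos: [0.6449, 0.0317, 0.0387]
orientation: [-3.141, 0.001, 1.395]
contact_force: [-0.3, -0.6, -0.6]
opening: 0.0498
t 12.0 dp [5.62 0.02 0.26] yaw -0.001 f [-0.3 -0.6 -0.6] op 0.0498 rpy [-3.141e+00  1.000e-03  1.395e+00] tcp [0.6449 0.0317 0.0387]
```

```bash
cat > m.py <<'E'
from h import *
np.set_printoptions(precision=1,suppress=True)
b=viewer.get_image('scene');h=cv2.cvtColor(b['image'],cv2.COLOR_RGB2HSV)
s=r.get_state();t=s['tcp_pos'];M=R(s['orientation']);pin=t-M@[0,0,r.pinch_z]
B=np.c_[M[:,1],M[:,0],[0,0,1]]  # block x along tool y, y along tool x
c=proj(b,pin);m=((h[...,0]<16)&(h[...,1]>150)&(h[...,2]>60)).astype('uint8')
w=np.zeros_like(m);u,v=c.astype(int);w[v-30:v+50,u-35:u+45]=1;m&=w
for k in sorted(cv2.findContours(m,0,2)[0],key=cv2.contourArea)[-1:]:
    p=cv2.approxPolyDP(k,1.5,True)[:,0];print('area',cv2.contourArea(k),'poly',p.tolist())
for q in(0,-.3,-.6,-.85):
    Q=Ro.from_euler('x',q).as_matrix()
    pr=lambda l:proj(b,pin+B@Q@(np.array(l)/1000.))
    print(q,'top -x+y',pr([-25,23,4]),'top +x+y',pr([25,23,4]),'bot -x+y',pr([-25,23,-36]),'bot +x+y',pr([25,23,-36]),'mag',pr([0,0,4]))
E
python3 m.py
```

```text
area 177.5 poly [[325, 281], [322, 284], [322, 292], [313, 300], [313, 303], [317, 306], [331, 289]]
0 top -x+y [330.6 282.5] top +x+y [314.1 302.2] bot -x+y [330.1 294.4] bot +x+y [314.2 313.7] mag [311.9 285.8]
-0.3 top -x+y [330.6 284.7] top +x+y [314.2 304.3] bot -x+y [324.9 292.8] bot +x+y [309.  311.8] mag [312.4 286.1]
-0.6 top -x+y [329.6 286.2] top +x+y [313.3 305.7] bot -x+y [319.4 289.8] bot +x+y [303.5 308.7] mag [312.9 286.6]
-0.85 top -x+y [328.2 286.9] top +x+y [311.9 306.3] bot -x+y [314.9 286.6] bot +x+y [298.9 305.3] mag [313.3 287. ]
```

```bash
python3 -m crank '[{"dp":[1,0,0],"yaw":0,"hand":0.4},{"dp":[1.5,0,0],"yaw":0,"hand":0.4},{"dp":[0.5,0,0],"yaw":0,"hand":0.4},{"dp":[0,0,0.6],"yaw":0,"hand":0.4},{"dp":[0,0,0],"yaw":0,"hand":0.4},{"dp":[0,0,0],"yaw":0,"hand":0.4}]'
for i in 1 ; do python3 m.py; done
python3 -m crank '[{"dp":[-0.4,0,0],"yaw":0,"hand":0.4},{"dp":[-0.4,0,0],"yaw":0,"hand":0.4},{"dp":[-0.4,0,0],"yaw":0,"hand":0.4},{"dp":[-0.4,0,0],"yaw":0,"hand":0.4}]'
python3 -m crank '[{"dp":[-0.4,0,0],"yaw":0,"hand":0.4},{"dp":[-0.4,0,0],"yaw":0,"hand":0.4},{"dp":[0,0,0],"yaw":0,"hand":0.4}]'
python3 -m crank '[{"dp":[-0.4,0,0],"yaw":0,"hand":0.4},{"dp":[-0.4,0,0],"yaw":0,"hand":0.4},{"dp":[0,0,0],"yaw":0,"hand":0.4}]'
python3 m.py
```

```text
t: 12.55
tcp_pos: [0.6495, 0.0623, 0.0319]
orientation: [-3.14, 0.001, 1.396]
contact_force: [0.7, -0.1, -0.6]
opening: 0.0501
area 156.5 poly [[340, 292], [337, 295], [335, 305], [329, 312], [331, 317], [346, 299]]
0 top -x+y [344.5 292.7] top +x+y [328.3 312.8] bot -x+y [343.5 304.2] bot +x+y [327.9 324. ] mag [325.7 296. ]
-0.3 top -x+y [344.4 294.8] top +x+y [328.3 314.9] bot -x+y [338.1 302.5] bot +x+y [322.6 322. ] mag [326.3 296.4]
-0.6 top -x+y [343.3 296.2] top +x+y [327.4 316.2] bot -x+y [332.5 299.5] bot +x+y [316.9 318.7] mag [326.8 296.8]
-0.85 top -x+y [341.8 296.8] top +x+y [325.9 316.7] bot -x+y [327.9 296.2] bot +x+y [312.2 315.3] mag [327.1 297.2]
t: 12.93
tcp_pos: [0.6475, 0.0453, 0.0328]
orientation: [3.141, 0.0, 1.395]
contact_force: [0.1, -0.8, -0.5]
opening: 0.0499
t: 13.18
tcp_pos: [0.646, 0.0369, 0.0328]
orientation: [3.142, 0.001, 1.394]
contact_force: [0.4, -0.7, -0.9]
opening: 0.0503
t: 13.43
tcp_pos: [0.6447, 0.0303, 0.0328]
orientation: [3.142, -0.0, 1.395]
contact_force: [-0.2, 0.4, -0.2]
opening: 0.0498
area 176.5 poly [[324, 282], [321, 285], [322, 292], [312, 302], [315, 307], [319, 305], [331, 290]]
0 top -x+y [329.7 283.9] top +x+y [313.3 303.5] bot -x+y [329.3 295.6] bot +x+y [313.5 314.8] mag [311.1 287.1]
-0.3 top -x+y [329.7 286. ] top +x+y [313.4 305.5] bot -x+y [324.1 294. ] bot +x+y [308.3 312.9] mag [311.7 287.5]
-0.6 top -x+y [328.7 287.5] top +x+y [312.5 306.9] bot -x+y [318.6 291.1] bot +x+y [302.8 309.8] mag [312.2 287.9]
-0.85 top -x+y [327.3 288.1] top +x+y [311.2 307.5] bot -x+y [314.2 287.8] bot +x+y [298.2 306.4] mag [312.5 288.3]
```

```bash
python3 - <<'E'
from h import *
b=viewer.get_image('scene');save(b,'p6',(260,235,360,310),8)
E
```

```text
(no output)
```

View pics/p6.png

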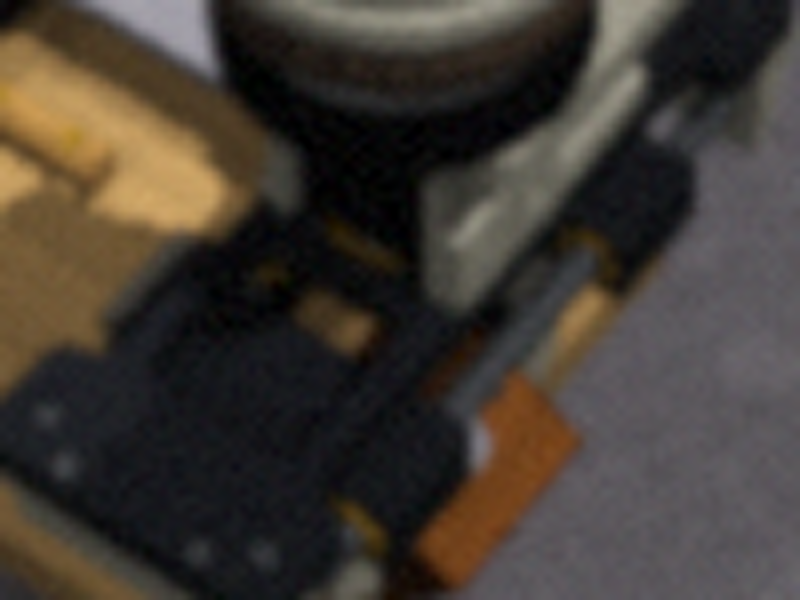

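The block is still pitched: its side face is hidden and the magnet shows at (480,445). The board edge runs from (660,255) to (545,395), just behind the block. I'll check where that edge is.

```bash
python3 - <<'E'
from h import *
b=viewer.get_image('scene');Bz=Ro.from_euler('z',-.1745).as_matrix()
for x,y in[(660,255),(545,395)]: print(Bz.T@onz(b,260+x/8-.45,235+y/8-.45,.018), Bz.T@onz(b,260+x/8-.45,235+y/8-.45,.0))
print(Bz.T@r.get_state()['tcp_pos'])
E
```

```text
[0.53685348 0.14815801 0.018     ] [0.52583328 0.14167438 0.        ]
[0.58642771 0.14863224 0.018     ] [0.57663366 0.14216033 0.        ]
[0.62956537 0.14225883 0.03270326]
```

No contact so far. I'll go for the worktop instead: press the low edge down lightly with a soft grip and drag −y, so friction rights the block.

```bash
python3 -m crank '[{"dp":[1.5,0,0],"yaw":0,"hand":0.4},{"dp":[2,0,0],"yaw":0,"hand":0.4},{"dp":[2,0,0],"yaw":0,"hand":0.4},{"dp":[1.5,0,0],"yaw":0,"hand":0.4},{"dp":[0,0,0.4],"yaw":0,"hand":0.4},{"dp":[0,0,0],"yaw":0,"hand":0.4},{"dp":[0,0,0],"yaw":0,"hand":0.4}]' 5
python3 -m crank '[{"dp":[0,0,0.3],"yaw":0,"hand":0.4},{"dp":[0,0,0],"yaw":0,"hand":0.4},{"dp":[0,0,0],"yaw":0,"hand":0.4}]'
python3 -m crank '[{"dp":[0,0,0.3],"yaw":0,"hand":0.4},{"dp":[0,0,0],"yaw":0,"hand":0.4},{"dp":[0,0,0],"yaw":0,"hand":0.4}]'
python3 m.py
```

```text
t: 14.17
tcp_pos: [0.6563, 0.0989, 0.028]
orientation: [-3.14, 0.002, 1.396]
contact_force: [-0.1, -0.6, -1.1]
opening: 0.0498
t: 14.42
tcp_pos: [0.6566, 0.0982, 0.0254]
orientation: [-3.141, 0.001, 1.394]
contact_force: [-0.3, 0.9, -0.9]
opening: 0.05
t: 14.67
tcp_pos: [0.6567, 0.0994, 0.0225]
orientation: [-3.141, 0.0, 1.395]
contact_force: [-0.2, 0.3, -0.6]
opening: 0.0498
area 115.5 poly [[359, 307], [355, 312], [354, 320], [348, 328], [349, 331], [363, 314]]
0 top -x+y [362.3 306.5] top +x+y [346.6 327.3] bot -x+y [360.6 317.7] bot +x+y [345.5 338. ] mag [343.5 310. ]
-0.3 top -x+y [362.1 308.6] top +x+y [346.5 329.3] bot -x+y [355.1 315.8] bot +x+y [339.9 335.8] mag [344.1 310.4]
-0.6 top -x+y [360.9 309.9] top +x+y [345.4 330.5] bot -x+y [349.3 312.7] bot +x+y [334.1 332.5] mag [344.6 310.8]
-0.85 top -x+y [359.3 310.5] top +x+y [343.8 330.9] bot -x+y [344.6 309.3] bot +x+y [329.3 329. ] mag [344.9 311.2]
```

Now drag, pressing slightly.

```bash
python3 -m crank '[{"dp":[0,0,0.3],"yaw":0,"hand":0.4},{"dp":[0,0,0],"yaw":0,"hand":0.4},{"dp":[0,0,0],"yaw":0,"hand":0.4}]'
python3 -m crank '[{"dp":[-0.4,0,0.1],"yaw":0,"hand":0.4},{"dp":[-0.4,0,0.1],"yaw":0,"hand":0.4},{"dp":[0,0,0],"yaw":0,"hand":0.4}]'
python3 -m crank '[{"dp":[-0.4,0,0.05],"yaw":0,"hand":0.4},{"dp":[-0.4,0,0.05],"yaw":0,"hand":0.4},{"dp":[0,0,0],"yaw":0,"hand":0.4}]'
python3 m.py
```

```text
t: 14.97
tcp_pos: [0.6567, 0.0998, 0.0195]
orientation: [-3.141, 0.0, 1.396]
contact_force: [-0.7, -0.0, -0.3]
opening: 0.05
t: 15.22
tcp_pos: [0.6557, 0.0907, 0.0179]
orientation: [3.141, 0.0, 1.395]
contact_force: [0.4, 0.0, 1.0]
opening: 0.0503
t: 15.47
tcp_pos: [0.6542, 0.0825, 0.0168]
orientation: [3.141, 0.001, 1.395]
contact_force: [0.3, 0.1, 1.7]
opening: 0.0504
area 134.0 poly [[351, 303], [346, 308], [345, 316], [339, 324], [341, 327], [355, 310]]
0 top -x+y [353.8 303.5] top +x+y [338.  323.8] bot -x+y [352.5 314.6] bot +x+y [337.3 334.5] mag [335.2 306.8]
-0.3 top -x+y [353.7 305.5] top +x+y [338.  325.8] bot -x+y [347.1 312.7] bot +x+y [331.8 332.4] mag [335.8 307.2]
-0.6 top -x+y [352.5 306.9] top +x+y [336.9 327. ] bot -x+y [341.4 309.7] bot +x+y [326.1 329.1] mag [336.3 307.7]
-0.85 top -x+y [351.  307.4] top +x+y [335.4 327.5] bot -x+y [336.8 306.4] bot +x+y [321.4 325.6] mag [336.6 308.1]
```

```bash
python3 -m crank '[{"dp":[-0.4,0,0.15],"yaw":0,"hand":0.4},{"dp":[-0.4,0,0.1],"yaw":0,"hand":0.4},{"dp":[-0.4,0,0],"yaw":0,"hand":0.4},{"dp":[-0.4,0,0],"yaw":0,"hand":0.4},{"dp":[-0.4,0,0],"yaw":0,"hand":0.4},{"dp":[0,0,0],"yaw":0,"hand":0.4}]'
python3 m.py
```

```text
t: 16.02
tcp_pos: [0.6501, 0.0624, 0.0139]
orientation: [-3.141, 0.001, 1.394]
contact_force: [0.0, -1.0, 1.0]
opening: 0.0502
area 137.0 poly [[341, 297], [336, 302], [335, 310], [330, 316], [331, 320], [346, 303]]
0 top -x+y [344.5 298.4] top +x+y [328.6 318.4] bot -x+y [343.5 309.6] bot +x+y [328.2 329.2] mag [326.1 301.7]
-0.3 top -x+y [344.4 300.5] top +x+y [328.6 320.4] bot -x+y [338.2 307.8] bot +x+y [322.9 327.1] mag [326.6 302.1]
-0.6 top -x+y [343.3 301.9] top +x+y [327.6 321.7] bot -x+y [332.7 304.8] bot +x+y [317.3 323.9] mag [327.1 302.6]
-0.85 top -x+y [341.8 302.4] top +x+y [326.2 322.1] bot -x+y [328.2 301.6] bot +x+y [312.7 320.5] mag [327.4 303. ]
```

```bash
python3 -m crank '[{"dp":[0,0,0],"yaw":0,"hand":0.6},{"dp":[0,0,0],"yaw":0,"hand":0.65},{"dp":[0,0,0],"yaw":0,"hand":0.8},{"dp":[0,0,0],"yaw":0,"hand":0.8},{"dp":[0,0,0],"yaw":0,"hand":0.8}]'
python3 m.py
```

```text
t: 16.48
tcp_pos: [0.6506, 0.0646, 0.0141]
orientation: [-3.141, -0.0, 1.396]
contact_force: [-0.2, 0.4, 0.1]
opening: 0.0721
area 18.5 poly [[317, 289], [313, 297], [317, 294]]
0 top -x+y [345.2 298.9] top +x+y [329.4 318.9] bot -x+y [344.2 310. ] bot +x+y [328.9 329.6] mag [326.8 302.2]
-0.3 top -x+y [345.1 300.9] top +x+y [329.4 320.9] bot -x+y [338.9 308.3] bot +x+y [323.7 327.6] mag [327.3 302.6]
-0.6 top -x+y [344.1 302.3] top +x+y [328.4 322.1] bot -x+y [333.4 305.3] bot +x+y [318.  324.4] mag [327.8 303. ]
-0.85 top -x+y [342.6 302.8] top +x+y [326.9 322.6] bot -x+y [328.9 302. ] bot +x+y [313.4 321. ] mag [328.2 303.4]
```

```bash
python3 -m crank '[{"dp":[0,0,-1.5],"yaw":0,"hand":1},{"dp":[0,0,-2.5],"yaw":0,"hand":1},{"dp":[0,0,-4],"yaw":0,"hand":1},{"dp":[0,0,-4],"yaw":0,"hand":1},{"dp":[3,0,0],"yaw":0,"hand":1},{"dp":[4,0,0],"yaw":0,"hand":1},{"dp":[4,0,0],"yaw":0,"hand":1},{"dp":[4,0,0],"yaw":0,"hand":1},{"dp":[4,0,0],"yaw":0,"hand":1},{"dp":[3,0,0],"yaw":0,"hand":1}]'
python3 - <<'E'
from h import *
a=viewer.get_image('top');b=viewer.get_image('scene')
for im,lo,hi in((a,(215,110),(345,260)),(b,(260,200),(400,340))):
    h=cv2.cvtColor(im['image'],cv2.COLOR_RGB2HSV)
    m=((h[...,0]<17)&(h[...,1]>110)&(h[...,2]>45)).astype('uint8')
    w=np.zeros_like(m);w[lo[1]:hi[1],lo[0]:hi[0]]=1;m&=w
    for k in cv2.findContours(m,0,2)[0]:
        if cv2.contourArea(k)>40: print(cv2.contourArea(k),cv2.approxPolyDP(k,1.5,True)[:,0].tolist(), h[...,2][cv2.drawContours(np.zeros_like(m),[k],0,1,-1)>0].mean())
def c(im,x,y,w,h,s):return cv2.resize(im['image'][y:y+h,x:x+w,::-1],(w*s,h*s),interpolation=cv2.INTER_CUBIC)
cv2.imwrite('pics/p7.png',np.hstack([c(a,225,130,100,120,4),c(b,270,220,100,120,4)]))
E
python3 g.py .65 .06 .017 1.396
```

```text
t: 17.37
tcp_pos: [0.6885, 0.286, 0.1359]
orientation: [3.141, -0.003, 1.399]
contact_force: [0.5, 1.3, 0.8]
opening: 0.0916
697.5 [[238, 190], [228, 194], [226, 197], [215, 200], [226, 225], [250, 214]] 117.67245989304813
420.0 [[285, 170], [281, 190], [284, 190], [285, 194], [288, 191], [290, 194], [287, 195], [299, 197], [303, 173]] 109.30620985010707
595.5 [[322, 285], [315, 292], [312, 292], [304, 305], [305, 310], [307, 304], [326, 315], [335, 307], [340, 297]] 100.92701863354037
293.0 [[388, 282], [387, 289], [391, 310], [397, 312], [399, 311], [399, 282]] 97.3132530120482
t 17.47 dp [-23.5    0.17  11.69] yaw 0.01 f [ 0.1  0.5 -0.7] op 0.0921 rpy [-3.141 -0.006  1.406] tcp [0.687  0.2913 0.1354]
```

```bash
python3 - <<'E'
from h import *
np.set_printoptions(precision=4,suppress=True)
a=viewer.get_image('top');b=viewer.get_image('scene');Bz=Ro.from_euler('z',-.1745).as_matrix()
for z in(.04,.046):
    P=np.array([onz(a,u,v,z) for u,v in[(285,170),(303,173),(299,197),(281,193)]]);e=np.roll(P,-1,0)-P
    print(z,P.mean(0),np.linalg.norm(e,axis=1),np.degrees(np.arctan2(e[:,1],e[:,0])),'board',Bz.T@P.mean(0))
    P=np.array([onz(b,u,v,z) for u,v in[(322,285),(340,297),(326,315),(305,306)]]);e=np.roll(P,-1,0)-P
    print(' S',P.mean(0),np.linalg.norm(e,axis=1),np.degrees(np.arctan2(e[:,1],e[:,0])))
h=cv2.cvtColor(b['image'],cv2.COLOR_RGB2HSV)
for v in range(280,332,2): print(v,' '.join('%3d/%3d'%(h[v,u,1],h[v,u,2]) for u in range(300,348,3)))
E
```

```text
0.04 [0.6455 0.0563 0.04  ] [0.0415 0.0565 0.0416 0.0543] [-99.881  171.7082  77.1906  -8.2653] board [0.6259 0.1675 0.04  ]
 S [0.652  0.0581 0.04  ] [0.0412 0.0447 0.0412 0.0536] [ 77.211   -9.1977 -90.3304 171.1958]
0.046 [0.6437 0.0558 0.046 ] [0.0413 0.0561 0.0413 0.054 ] [-99.881  171.7082  77.1906  -8.2653] board [0.6243 0.1667 0.046 ]
 S [0.6553 0.0596 0.046 ] [0.0408 0.0443 0.0409 0.0532] [ 77.211   -9.1977 -90.3304 171.1958]
280 132/112 133/142 126/208 123/216 126/221 123/217 123/217 122/223 122/222 126/200 132/116   7/103   9/137  17/135  15/133   8/130
282 134/120 137/136 124/209 126/211 123/213 125/221 125/219 123/215 125/221 134/166  79/107  11/118   9/136  12/129  17/136  10/134
284 134/120 135/138 125/204 126/208 125/210 125/215 123/220 128/207 129/202 122/109  17/107  11/134  13/137  10/130  11/137  12/133
286 128/118 139/128 134/145 127/193 125/208 126/208 131/203 174/158 147/142  51/104  18/125  13/138  10/129  13/134  10/134   8/135
288 136/122 132/118 137/121 134/135 128/193 124/199 143/139 186/104 194/143 102/118  13/133   8/126  18/128  15/123   8/126  11/139
2
[... 2070 characters left out ...]
  13/101  13/120  13/ 96  21/ 74  11/ 96
322   8/ 62   4/ 62  25/ 51   5/ 47  14/ 53  15/ 50  83/ 34 220/ 29 167/ 29 179/ 27  25/ 82  16/115  15/122  20/ 77  11/ 72  14/ 74
324  25/ 70  15/ 69  16/ 62   5/ 50  20/ 52  10/ 53  29/ 53  87/ 38 228/ 28  90/ 31  15/ 70   5/109  14/ 94  17/ 75  18/ 72  18/ 72
326  28/ 74  12/ 66  21/ 72  19/ 67  19/ 55  23/ 55  20/ 52  20/ 50  77/ 40  42/ 43  10/ 51   4/ 70  10/ 73  12/ 65   7/ 69  11/ 70
328   4/ 71  11/ 71   4/ 71  11/ 70  12/ 62  21/ 49  21/ 49  15/ 50  10/ 50  28/ 55  12/ 65  18/ 69  14/ 72  11/ 70  11/ 68   4/ 67
330  17/ 73  21/ 72  14/ 71  11/ 70  18/ 72  19/ 68  20/ 52  18/ 58  10/ 53  21/ 62  14/ 73  14/ 74  13/ 76  14/ 73  11/ 71  15/ 70
```

The block is upright: the magnet is on the top face at scene pixel (322,300), with the dark +y and +x sides visible below. Now I measure it precisely.

```bash
python3 - <<'E'
from h import *
np.set_printoptions(precision=4,suppress=True)
a=viewer.get_image('top');b=viewer.get_image('scene')
for n,im,(u0,v0,u1,v1) in(('S',b,(314,293,330,307)),('T',a,(284,172,300,194))):
    h=cv2.cvtColor(im['image'],cv2.COLOR_RGB2HSV)[v0:v1,u0:u1]
    m=h[...,1]<75;y,x=np.nonzero(m);print(n,m.sum(),'px',x.mean()+u0,y.mean()+v0,onz(im,x.mean()+u0,y.mean()+v0,.04))
h=cv2.cvtColor(a['image'],cv2.COLOR_RGB2HSV)
for v in range(166,202,2): print(v,' '.join('%3d/%3d'%(h[v,u,1],h[v,u,2]) for u in range(274,310,2)))
# scene: whole-block silhouette
h=cv2.cvtColor(b['image'],cv2.COLOR_RGB2HSV);m=((h[...,1]>145)&(h[...,0]<17)).astype('uint8');w=np.zeros_like(m);w[278:330,298:345]=1;m&=w
k=max(cv2.findContours(m,0,2)[0],key=cv2.contourArea);print(cv2.approxPolyDP(cv2.convexHull(k),1.2,True)[:,0].tolist())
E
```

```text
S 58 px 323.1034482758621 299.58620689655174 [0.6503 0.057  0.04  ]
T 41 px 291.9268292682927 181.34146341463415 [0.6498 0.0565 0.04  ]
166  21/ 86  22/ 93  15/ 83   6/ 84  22/ 91  14/ 88  12/ 85  21/ 87  15/ 87  15/ 86   3/ 81  12/ 86  18/ 86  14/ 89  21/ 87  22/ 92   8/ 92 101/104
168  23/ 87  18/ 87   9/ 86  12/ 86  13/ 81  21/ 87  14/ 92  12/ 87  20/ 89  22/ 81  21/ 86  18/ 85   6/ 84  23/ 87  14/ 88  12/ 82  12/ 85 107/121
170   8/ 90   9/ 88  14/ 88  21/ 85  18/ 87  64/ 64 131/ 84  76/ 67  14/ 71  14/ 73  10/ 73  16/ 78  19/ 92  17/ 92  20/ 89  12/ 85  31/ 74 107/119
172  18/ 87  17/ 89  15/ 87  12/ 86  12/ 87 138/ 70 169/ 92 139/ 92 150/100 147/ 97 158/ 95 127/ 88 124/ 78  82/ 65  30/ 67  13/ 77  35/ 80 104/127
174   9/ 87  17/ 89  11/ 91  12/ 87   0/ 86 171/ 94 142/ 95 163/ 89 141/101 131/ 99 126/ 87 159/ 96 146/ 98 148/ 88 156/ 98  41/ 68  91/ 90 106/123
176  15/ 86  25/ 91  15/ 85  15/ 86  12/ 84 160/137 152/ 89 152/ 89 154/ 96 144/ 99 143/100 150/ 95 137/ 95 154/ 86 149/ 99  77/ 50 112/105 113/122
178  18/ 87  14/ 88   9/ 83  18/ 87  40/ 89 156/152 163/142 150/ 92 131/101 
[... 1084 characters left out ...]
108/125 108/120 103/126
194  12/127  12/131  13/133   6/126  65/ 75 150/ 46 102/ 50 105/ 51  95/ 43 107/ 55 150/ 56 125/ 51 107/ 50 128/ 48 116/ 88 100/125 102/155  99/188
196   8/132  14/132   6/122  12/123  11/120  12/128   6/128  27/103  54/ 81  89/ 60 136/ 43 185/ 44  80/ 48  98/ 47 106/154  98/182 100/181 101/182
198  10/134  15/133  14/127  12/128  14/126  11/121  14/124  12/125  13/122   6/125  10/127  12/133   6/119  20/103  88/189  99/182  97/179 108/177
200  10/131  10/129  14/124  10/123  13/118  15/121  16/124  12/125  14/125   8/126   8/123  10/123  15/121  24/129  97/190  98/187  97/189  96/185
[[322, 285], [340, 297], [339, 307], [325, 325], [313, 318], [305, 310], [307, 301]]
```

Both views put the magnet at (0.650, 0.057, 0.04), so the block is upright and the points agree. Now I refine the rubber face of the fixed jaw from top-view pixel profiles.

```bash
python3 - <<'E'
from h import *
np.set_printoptions(precision=4,suppress=True)
a=viewer.get_image('top');Bz=Ro.from_euler('z',-.1745).as_matrix()
h=cv2.cvtColor(a['image'],cv2.COLOR_RGB2HSV)
for v in(188,192,196,200,204):
    print(v,' '.join('%d:%d/%d'%(u,h[v,u,1],h[v,u,2]) for u in range(366,384)))
    print('   onz.052 per col 370,374:',[(Bz.T@onz(a,u,v,.052))[:2] for u in(370,374)])
for u in(356,358,360,362,364):print('col',u,' '.join('%d:%d/%d'%(v,h[v,u,1],h[v,u,2]) for v in list(range(176,188))+list(range(203,214))))
print([(Bz.T@onz(a,360,v,.0285))[:2] for v in(180,208)])
E
python3 g.py 0.650 0.0568 0.014 1.396
```

```text
188 366:96/165 367:99/182 368:101/180 369:96/184 370:95/182 371:102/170 372:107/162 373:95/137 374:43/119 375:34/135 376:38/101 377:55/42 378:54/47 379:44/46 380:40/45 381:57/45 382:28/45 383:52/44
   onz.052 per col 370,374: [array([ 0.6421, -0.0063]), array([ 0.6437, -0.015 ])]
192 366:112/128 367:103/126 368:110/128 369:99/170 370:96/181 371:104/164 372:99/136 373:55/120 374:33/133 375:40/101 376:29/44 377:34/45 378:60/47 379:39/46 380:46/50 381:47/43 382:70/51 383:67/42
   onz.052 per col 370,374: [array([ 0.6331, -0.0078]), array([ 0.6346, -0.0165])]
196 366:107/126 367:103/131 368:104/123 369:114/107 370:115/89 371:118/91 372:56/105 373:28/127 374:31/123 375:39/84 376:45/40 377:36/43 378:36/50 379:42/43 380:56/50 381:67/42 382:35/44 383:43/48
   onz.052 per col 370,374: [array([ 0.6241, -0.0092]), array([ 0.6256, -0.0179])]
200 366:117/124 367:107/122 368:124/103 369:111/92 370:114/98 371:107/81 372:37/111 373:35/137 374:36/105 375:44/46 376:23/45 377:68/49 378:58/48 379:43/48 380:28/46 381:61/46 382:73/42 383:34/45
   onz.052 per col 370,374: [array([ 0.6151, -0.0107]), array(
[... 1195 characters left out ...]
170/169 181:170/169 182:130/145 183:117/155 184:123/106 185:104/113 186:105/114 187:113/120 203:103/126 204:113/129 205:119/126 206:113/124 207:111/110 208:123/122 209:118/130 210:126/138 211:116/66 212:114/110 213:99/113
col 364 176:97/187 177:95/188 178:99/177 179:100/171 180:114/183 181:117/188 182:116/169 183:120/163 184:122/107 185:109/169 186:106/157 187:106/157 203:112/123 204:108/125 205:105/131 206:112/127 207:109/122 208:122/107 209:121/133 210:132/129 211:132/93 212:116/97 213:120/113
[array([0.6634, 0.0183]), array([0.5991, 0.0075])]
t 17.72 dp [-2.249e+01  1.000e-02  1.211e+01] yaw -0.003 f [-0.5 -1.1 -0.4] op 0.0919 rpy [3.141e+00 1.000e-03 1.393e+00] tcp [0.6895 0.2783 0.1348]
```

The pocket comes out at about (0.6287, 0.0078) in board axes, from a cleat span of 53.7 mm and a face at about −0.0158. Now the regrasp, with a firmer grip.

```bash
python3 -m crank '[{"dp":[-2,0,0],"yaw":0,"hand":1},{"dp":[-3.5,0,0],"yaw":0,"hand":1},{"dp":[-4,0,0],"yaw":0,"hand":1},{"dp":[-4,0,0],"yaw":0,"hand":1},{"dp":[-4,0,0],"yaw":0,"hand":1},{"dp":[-3,0,0],"yaw":0,"hand":1},{"dp":[-2,0,0],"yaw":0,"hand":1},{"dp":[0,0,0],"yaw":0,"hand":1},{"dp":[0,0,0],"yaw":0,"hand":1}]'
python3 g.py 0.650 0.0568 0.014 1.396
python3 -m crank '[{"dp":[0,0,3],"yaw":0,"hand":1},{"dp":[0,0,3],"yaw":0,"hand":1},{"dp":[0,0,2.5],"yaw":0,"hand":1},{"dp":[0,0,1.5],"yaw":0,"hand":1},{"dp":[0,0,1],"yaw":0,"hand":1},{"dp":[0,0,0],"yaw":0,"hand":1},{"dp":[0,0,0],"yaw":0,"hand":1},{"dp":[0,0,0],"yaw":0,"hand":1}]'
python3 g.py 0.650 0.0568 0.014 1.396
```

```text
t: 18.47
tcp_pos: [0.6497, 0.055, 0.1349]
orientation: [3.141, 0.001, 1.389]
contact_force: [1.6, -0.0, 0.4]
opening: 0.092
t 18.47 dp [ 2.000e-01 -1.000e-02  1.209e+01] yaw -0.007 f [ 1.6 -0.   0.4] op 0.092 rpy [3.141e+00 1.000e-03 1.389e+00] tcp [0.6497 0.055  0.1349]
t: 19.13
tcp_pos: [0.6512, 0.0598, 0.0258]
orientation: [3.139, -0.001, 1.396]
contact_force: [0.4, -0.3, 0.2]
opening: 0.0918
t 19.13 dp [-0.31 -0.07  1.18] yaw -0.0 f [ 0.4 -0.3  0.2] op 0.0918 rpy [ 3.139e+00 -1.000e-03  1.396e+00] tcp [0.6512 0.0598 0.0258]
```

```bash
python3 -m crank '[{"dp":[-0.25,0,0.6],"yaw":0,"hand":1},{"dp":[0,0,0.5],"yaw":0,"hand":1},{"dp":[0,0,0],"yaw":0,"hand":1},{"dp":[0,0,0],"yaw":0,"hand":1},{"dp":[0,0,0],"yaw":0,"hand":1},{"dp":[0,0,0],"yaw":0,"hand":1}]'
python3 g.py 0.650 0.0568 0.014 1.396
```

```text
t: 19.63
tcp_pos: [0.6495, 0.057, 0.0134]
orientation: [3.141, -0.0, 1.396]
contact_force: [-0.4, -0.3, -0.3]
opening: 0.0919
t 19.63 dp [-0.01  0.05 -0.06] yaw -0.0 f [-0.4 -0.3 -0.3] op 0.0919 rpy [ 3.141 -0.     1.396] tcp [0.6495 0.057  0.0134]
```

```bash
python3 -m crank '[{"dp":[0,0,0],"yaw":0,"hand":0.5},{"dp":[0,0,0],"yaw":0,"hand":0.5},{"dp":[0,0,0],"yaw":0,"hand":0.45},{"dp":[0,0,0],"yaw":0,"hand":0.45},{"dp":[0,0,0],"yaw":0,"hand":0.45},{"dp":[0,0,0],"yaw":0,"hand":0.45},{"dp":[0,0,0],"yaw":0,"hand":0.45}]' 25
python3 g.py 0.650 0.0568 0.014 1.396
python3 -m crank '[{"dp":[0,0,-0.5],"yaw":0,"hand":0.45},{"dp":[0,0,-1.5],"yaw":0,"hand":0.45},{"dp":[0,0,-2.5],"yaw":0,"hand":0.45},{"dp":[0,0,-2.5],"yaw":0,"hand":0.45},{"dp":[0,0,-2],"yaw":0,"hand":0.45},{"dp":[0,0,-1],"yaw":0,"hand":0.45},{"dp":[0,0,0],"yaw":0,"hand":0.45},{"dp":[0,0,0],"yaw":0,"hand":0.45}]'
python3 g.py 0.6214 -0.0964 0.115 1.396
python3 m.py
```

```text
t: 20.22
tcp_pos: [0.6493, 0.0569, 0.0132]
orientation: [-3.142, 0.0, 1.396]
contact_force: [0.8, 0.4, 0.8]
opening: 0.0498
t 20.22 dp [ 0.    0.07 -0.08] yaw -0.0 f [0.8 0.4 0.8] op 0.0498 rpy [-3.142  0.     1.396] tcp [0.6493 0.0569 0.0132]
t: 20.88
tcp_pos: [0.6496, 0.0569, 0.1139]
orientation: [3.14, -0.0, 1.396]
contact_force: [-0.8, -0.5, -0.7]
opening: 0.0497
t 20.88 dp [-15.59  -0.1   -0.11] yaw -0.0 f [-0.8 -0.5 -0.7] op 0.0497 rpy [ 3.14  -0.     1.396] tcp [0.6496 0.0569 0.1139]
area 67.5 poly [[342, 264], [337, 263], [335, 265], [334, 274], [327, 283], [342, 267]]
0 top -x+y [344.3 264.8] top +x+y [326.7 285.7] bot -x+y [343.2 278.4] bot +x+y [326.4 298.9] mag [324.  268.2]
-0.3 top -x+y [344.2 267.3] top +x+y [326.8 288.1] bot -x+y [337.5 276.8] bot +x+y [320.6 297. ] mag [324.6 268.6]
-0.6 top -x+y [343.  269.1] top +x+y [325.7 289.8] bot -x+y [331.4 273.7] bot +x+y [314.5 293.7] mag [325.1 269.1]
-0.85 top -x+y [341.4 269.9] top +x+y [324.1 290.5] bot -x+y [326.4 270.3] bot +x+y [309.4 290.1] mag [325.5 269.6]
```

```bash
python3 -m crank '[{"dp":[-1,0,0],"yaw":0,"hand":0.45},{"dp":[-2,0,0],"yaw":0,"hand":0.45},{"dp":[-2.6,0,0],"yaw":0,"hand":0.45},{"dp":[-3,0,0],"yaw":0,"hand":0.45},{"dp":[-3,0,0],"yaw":0,"hand":0.45},{"dp":[-2,0,0],"yaw":0,"hand":0.45},{"dp":[-1.2,0,0],"yaw":0,"hand":0.45},{"dp":[-0.7,-0.1,0],"yaw":0,"hand":0.45},{"dp":[0,0,0],"yaw":0,"hand":0.45},{"dp":[0,0,0],"yaw":0,"hand":0.45}]'
python3 -m crank '[{"dp":[0,0,1],"yaw":0,"hand":0.45},{"dp":[0,0,1.5],"yaw":0,"hand":0.45},{"dp":[0,0,1],"yaw":0,"hand":0.45},{"dp":[0,0,0],"yaw":0,"hand":0.45},{"dp":[0,0,0],"yaw":0,"hand":0.45},{"dp":[0,0,0],"yaw":0,"hand":0.45}]'
python3 g.py 0.6214 -0.0964 0.0312 1.396
```

```text
t: 21.77
tcp_pos: [0.6212, -0.0943, 0.1126]
orientation: [-3.141, -0.001, 1.397]
contact_force: [0.4, 0.2, -1.2]
opening: 0.0501
t: 22.27
tcp_pos: [0.6216, -0.0949, 0.0783]
orientation: [3.142, -0.0, 1.397]
contact_force: [-0.4, 0.2, -0.7]
opening: 0.0498
t 22.27 dp [-0.16  0.    4.71] yaw 0.001 f [-0.4  0.2 -0.7] op 0.0498 rpy [ 3.142 -0.     1.397] tcp [ 0.6216 -0.0949  0.0783]
```

```bash
python3 -m crank '[{"dp":[-0.12,0,0.8],"yaw":0,"hand":0.45},{"dp":[0,0,1],"yaw":0,"hand":0.45},{"dp":[0,0,0.8],"yaw":0,"hand":0.45},{"dp":[0,0,0.4],"yaw":0,"hand":0.45},{"dp":[0,0,0],"yaw":0,"hand":0.45},{"dp":[0,0,0],"yaw":0,"hand":0.45},{"dp":[0,0,0],"yaw":0,"hand":0.45}]'
python3 g.py 0.6214 -0.0964 0.0312 1.396
python3 -m crank '[{"dp":[0,0,0.4],"yaw":0,"hand":0.45},{"dp":[0,0,0.3],"yaw":0,"hand":0.45},{"dp":[0,0,0],"yaw":0,"hand":0.45},{"dp":[0,0,0],"yaw":0,"hand":0.45}]'
python3 g.py 0.6214 -0.0964 0.0312 1.396
```

```text
t: 22.85
tcp_pos: [0.6213, -0.0968, 0.0483]
orientation: [3.141, -0.0, 1.396]
contact_force: [0.0, -0.1, -0.2]
opening: 0.0498
t 22.85 dp [ 0.04 -0.    1.71] yaw -0.0 f [ 0.  -0.1 -0.2] op 0.0498 rpy [ 3.141 -0.     1.396] tcp [ 0.6213 -0.0968  0.0483]
t: 23.18
tcp_pos: [0.6209, -0.0967, 0.041]
orientation: [-3.141, -0.0, 1.396]
contact_force: [0.0, -0.1, -0.3]
opening: 0.0498
t 23.18 dp [0.04 0.04 0.98] yaw -0.0 f [ 0.  -0.1 -0.3] op 0.0498 rpy [-3.141 -0.     1.396] tcp [ 0.6209 -0.0967  0.041 ]
```

Contact-free with the block's bottom at about the cleat tops. Continue.

```bash
python3 -m crank '[{"dp":[0,0,0.4],"yaw":0,"hand":0.45},{"dp":[0,0,0.3],"yaw":0,"hand":0.45},{"dp":[0,0,0],"yaw":0,"hand":0.45},{"dp":[0,0,0],"yaw":0,"hand":0.45}]'
python3 g.py 0.6214 -0.0964 0.0312 1.396
python3 -m crank '[{"dp":[0,0,0.2],"yaw":0,"hand":0.45},{"dp":[0,0,0.1],"yaw":0,"hand":0.45},{"dp":[0,0,0],"yaw":0,"hand":0.45},{"dp":[0,0,0],"yaw":0,"hand":0.45}]'
python3 g.py 0.6214 -0.0964 0.0312 1.396
```

```text
t: 23.52
tcp_pos: [0.6208, -0.0967, 0.0338]
orientation: [-3.141, 0.0, 1.396]
contact_force: [0.1, 0.3, -1.3]
opening: 0.0498
t 23.52 dp [0.04 0.05 0.26] yaw -0.0 f [ 0.1  0.3 -1.3] op 0.0498 rpy [-3.141  0.     1.396] tcp [ 0.6208 -0.0967  0.0338]
t: 23.85
tcp_pos: [0.6211, -0.0967, 0.0312]
orientation: [-3.142, -0.0, 1.396]
contact_force: [0.4, -0.0, -1.0]
opening: 0.05
t 23.85 dp [ 0.03  0.02 -0.  ] yaw -0.0 f [ 0.4 -0.  -1. ] op 0.05 rpy [-3.142 -0.     1.396] tcp [ 0.6211 -0.0967  0.0312]
```

```bash
python3 -m crank '[{"dp":[0,0,0.12],"yaw":0,"hand":0.45},{"dp":[0,0,0],"yaw":0,"hand":0.45},{"dp":[0,0,0],"yaw":0,"hand":0.45}]'
python3 -m crank '[{"dp":[-0.2,0,0],"yaw":0,"hand":0.45},{"dp":[0,0,0],"yaw":0,"hand":0.45},{"dp":[0,0,0],"yaw":0,"hand":0.45}]'
python3 -m crank '[{"dp":[-0.15,0,0],"yaw":0,"hand":0.45},{"dp":[0,0,0],"yaw":0,"hand":0.45},{"dp":[0,0,0],"yaw":0,"hand":0.45}]'
```

```text
t: 24.1
tcp_pos: [0.6212, -0.0967, 0.0312]
orientation: [3.142, -0.0, 1.396]
contact_force: [-3.3, 1.1, 7.7]
opening: 0.05
t: 24.35
tcp_pos: [0.6216, -0.0981, 0.0312]
orientation: [3.14, -0.001, 1.396]
contact_force: [-0.8, 0.5, 6.1]
opening: 0.0498
t: 24.6
tcp_pos: [0.6217, -0.0993, 0.0312]
orientation: [3.14, -0.001, 1.396]
contact_force: [-0.9, 1.3, 5.9]
opening: 0.05
```

The block is seated: the floor was felt exactly at the expected height. Release and lift straight up.

```bash
python3 -m crank '[{"dp":[0,0,-0.05],"yaw":0,"hand":0.6},{"dp":[0,0,0],"yaw":0,"hand":0.62},{"dp":[0,0,0],"yaw":0,"hand":0.62},{"dp":[0,0,0],"yaw":0,"hand":0.62},{"dp":[0,0,0],"yaw":0,"hand":0.62},{"dp":[0,0,0],"yaw":0,"hand":0.62}]'
python3 -m crank '[{"dp":[0,0,-1],"yaw":0,"hand":0.62},{"dp":[0,0,-2],"yaw":0,"hand":0.62},{"dp":[0,0,-3],"yaw":0,"hand":0.8},{"dp":[0,0,-4],"yaw":0,"hand":1},{"dp":[0,0,-2],"yaw":0,"hand":1},{"dp":[2,0,0],"yaw":0,"hand":1},{"dp":[4,0,0],"yaw":0,"hand":1},{"dp":[4,0,0],"yaw":0,"hand":1},{"dp":[4,0,0],"yaw":0,"hand":1},{"dp":[4,0,0],"yaw":0,"hand":1}]'
python3 -m crank '[{"dp":[4,0,0],"yaw":-0.1,"hand":1},{"dp":[3,0,0],"yaw":-0.125,"hand":1},{"dp":[0,0,0],"yaw":-0.125,"hand":1},{"dp":[0,0,0],"yaw":-0.125,"hand":1},{"dp":[0,0,0],"yaw":-0.125,"hand":1},{"dp":[0,0,0],"yaw":-0.125,"hand":1},{"dp":[0,0,0],"yaw":-0.125,"hand":1},{"dp":[0,0,0],"yaw":-0.125,"hand":1},{"dp":[0,0,0],"yaw":-0.125,"hand":1},{"dp":[0,0,0],"yaw":-0.125,"hand":1}]'
python3 - <<'E'
from h import *
np.set_printoptions(precision=4,suppress=True)
a=viewer.get_image('top');b=viewer.get_image('scene');Bz=Ro.from_euler('z',-.1745).as_matrix()
c=Bz@np.array([.6287,.0101,.058])
for n,im in(('T',a),('S',b)):
    u,v=proj(im,c).round().astype(int);h=cv2.cvtColor(im['image'],cv2.COLOR_RGB2HSV)
    o=((h[...,0]<17)&(h[...,1]>135)).astype('uint8');w=np.zeros_like(o);w[v-22:v+22,u-22:u+22]=1
    k=max(cv2.findContours(cv2.morphologyEx(o&w,cv2.MORPH_CLOSE,np.ones((7,7))),0,2)[0],key=cv2.contourArea);print(n,'exp',u,v,'poly',cv2.approxPolyDP(k,1.5,True)[:,0].tolist(),cv2.minAreaRect(k))
    g=h[v-7:v+8,u-7:u+8];m=(g[...,1]<75)&(g[...,2]>70);y,x=np.nonzero(m)
    if m.any(): print(' magnet',m.sum(),Bz.T@onz(im,x.mean()+u-7,y.mean()+v-7,.058))
def cc(im,x,y,w,h,s):return cv2.resize(im['image'][y:y+h,x:x+w,::-1],(w*s,h*s),interpolation=cv2.INTER_CUBIC)
cv2.imwrite('pics/p8.png',np.hstack([cc(a,320,160,80,120,5),cc(b,220,170,80,120,5)]))
print(r.get_state()['t'])
E
```

```text
t: 25.1
tcp_pos: [0.6204, -0.1003, 0.0303]
orientation: [-3.141, 0.0, 1.396]
contact_force: [-0.8, 0.8, 0.6]
opening: 0.0569
t: 25.93
tcp_pos: [0.6521, 0.0787, 0.1517]
orientation: [3.141, -0.0, 1.395]
contact_force: [1.5, -0.0, 0.4]
opening: 0.0916
t: 26.77
tcp_pos: [0.6612, 0.1461, 0.1513]
orientation: [-3.142, 0.001, 2.627]
contact_force: [0.8, 0.4, 0.4]
opening: 0.0919
T exp 362 192 poly [[355, 180], [350, 203], [358, 206], [367, 206], [371, 200], [373, 183]] ((361.77947998046875, 193.4039306640625), (20.815784454345703, 25.970170974731445), 7.594643592834473)
 magnet 42 [0.6301 0.0099 0.058 ]
S exp 255 252 poly [[274, 242], [270, 242], [261, 236], [260, 239], [252, 239], [252, 242], [239, 256], [233, 258], [235, 272], [264, 272], [273, 262], [272, 246], [276, 245]] ((255.5, 258.0), (31.819805145263672, 48.790367126464844), 45.0)
 magnet 47 [0.6305 0.0104 0.058 ]
26.8667
```

The seated block's magnet reads (0.630, 0.010) in both views, 1.3 and 2.3 mm from the pocket point and inside tolerance. Next the trigger: target world (0.4804, −0.1375), yaw 2.967.

```bash
python3 -m crank '[{"dp":[0,0,0],"yaw":-0.12,"hand":1},{"dp":[0,0,0],"yaw":-0.12,"hand":1},{"dp":[0,0,0],"yaw":-0.106,"hand":1},{"dp":[0,0,0],"yaw":0,"hand":1},{"dp":[0,0,0],"yaw":0,"hand":1}]'
python3 g.py .4804 -.1375 .15 2.967
```

```text
t: 27.28
tcp_pos: [0.6611, 0.1462, 0.1508]
orientation: [3.141, 0.0, 2.961]
contact_force: [0.0, 0.5, 0.9]
opening: 0.0918
t 27.28 dp [ 12.67 -31.16   0.07] yaw -0.006 f [0.  0.5 0.9] op 0.0918 rpy [3.141 0.    2.961] tcp [0.6611 0.1462 0.1508]
```

```bash
python3 -m crank '[{"dp":[1,-2.3,0],"yaw":-0.006,"hand":1},{"dp":[1.3,-3.3,0],"yaw":0,"hand":1},{"dp":[1.5,-3.7,0],"yaw":0,"hand":1},{"dp":[1.5,-3.7,0],"yaw":0,"hand":1},{"dp":[1.5,-3.7,0],"yaw":0,"hand":1},{"dp":[1.5,-3.7,0],"yaw":0,"hand":1},{"dp":[1.5,-3.7,0],"yaw":0,"hand":1},{"dp":[1.4,-3.5,0],"yaw":0,"hand":1},{"dp":[1,-2.5,0],"yaw":0,"hand":1},{"dp":[0.47,-1.06,0],"yaw":0,"hand":1}]'
python3 -m crank '[{"dp":[0,0,0],"yaw":0,"hand":1},{"dp":[0,0,1.5],"yaw":0,"hand":1},{"dp":[0,0,2.5],"yaw":0,"hand":1},{"dp":[0,0,2],"yaw":0,"hand":1},{"dp":[0,0,0],"yaw":0,"hand":1},{"dp":[0,0,0],"yaw":0,"hand":1},{"dp":[0,0,0],"yaw":0,"hand":1}]'
python3 g.py .4804 -.1375 .026 2.967
```

```text
t: 28.12
tcp_pos: [0.4811, -0.144, 0.1507]
orientation: [-3.139, -0.001, 2.962]
contact_force: [0.5, -0.4, 0.2]
opening: 0.092
t: 28.7
tcp_pos: [0.4851, -0.1382, 0.0914]
orientation: [3.141, 0.001, 2.974]
contact_force: [-0.1, 0.3, -0.3]
opening: 0.0921
t 28.7 dp [ 0.48 -0.01  6.54] yaw 0.007 f [-0.1  0.3 -0.3] op 0.0921 rpy [3.141e+00 1.000e-03 2.974e+00] tcp [ 0.4851 -0.1382  0.0914]
```

```bash
python3 -m crank '[{"dp":[0.4,0,1],"yaw":0,"hand":1},{"dp":[0,0,1.5],"yaw":0,"hand":1},{"dp":[0,0,1],"yaw":0,"hand":1},{"dp":[0,0,0],"yaw":0,"hand":1},{"dp":[0,0,0],"yaw":0,"hand":1}]'
python3 -m crank '[{"dp":[0,0,1],"yaw":0,"hand":1},{"dp":[0,0,1],"yaw":0,"hand":1},{"dp":[0,0,0.8],"yaw":0,"hand":1},{"dp":[0,0,0],"yaw":0,"hand":1},{"dp":[0,0,0],"yaw":0,"hand":1},{"dp":[0,0,0],"yaw":0,"hand":1}]'
python3 g.py .4804 -.1375 .026 2.967
python3 -m crank '[{"dp":[0,0,0],"yaw":0,"hand":0.8},{"dp":[0,0,0],"yaw":0,"hand":0.75},{"dp":[0,0,0],"yaw":0,"hand":0.7},{"dp":[0,0,0],"yaw":0,"hand":0.68},{"dp":[0,0,0],"yaw":0,"hand":0.66},{"dp":[0,0,0],"yaw":0,"hand":0.65},{"dp":[0,0,0],"yaw":0,"hand":0.65}]' 20
```

```text
t: 29.12
tcp_pos: [0.4795, -0.1385, 0.0553]
orientation: [3.141, -0.001, 2.973]
contact_force: [0.6, 0.5, -0.2]
opening: 0.0919
t: 29.62
tcp_pos: [0.4798, -0.1387, 0.0274]
orientation: [3.141, -0.0, 2.973]
contact_force: [-0.4, -0.6, -0.1]
opening: 0.0919
t 29.62 dp [-0.04  0.12  0.14] yaw 0.006 f [-0.4 -0.6 -0.1] op 0.0919 rpy [ 3.141 -0.     2.973] tcp [ 0.4798 -0.1387  0.0274]
t: 30.2
tcp_pos: [0.4797, -0.1381, 0.0275]
orientation: [3.141, -0.0, 2.973]
contact_force: [-0.0, 2.1, 1.7]
opening: 0.06
```

The trigger finger is touching. I'll open, shift 7 mm toward the handle so that the full squeeze ends with both fingers bearing, and do the first slow squeeze.

```bash
python3 -m crank '[{"dp":[0,0,0],"yaw":0,"hand":0.9},{"dp":[0,-0.35,0],"yaw":0,"hand":0.9},{"dp":[0,-0.35,0],"yaw":0,"hand":0.9},{"dp":[0,0,0],"yaw":0,"hand":0.9},{"dp":[0,0,0],"yaw":0,"hand":0.9},{"dp":[0,0,0],"yaw":0,"hand":0.9}]'
python3 -m crank '[{"dp":[0,0,0],"yaw":0,"hand":0.7},{"dp":[0,0,0],"yaw":0,"hand":0.6},{"dp":[0,0,0],"yaw":0,"hand":0.55},{"dp":[0,0,0],"yaw":0,"hand":0.55},{"dp":[0,0,0],"yaw":0,"hand":0.55},{"dp":[0,0,0],"yaw":0,"hand":0.55}]'
python3 -m crank '[{"dp":[0,0,0],"yaw":0,"hand":0.5},{"dp":[0,0,0],"yaw":0,"hand":0.48},{"dp":[0,0,0],"yaw":0,"hand":0.48},{"dp":[0,0,0],"yaw":0,"hand":0.48}]'
python3 -m crank '[{"dp":[0,0,0],"yaw":0,"hand":0.44},{"dp":[0,0,0],"yaw":0,"hand":0.41},{"dp":[0,0,0],"yaw":0,"hand":0.41},{"dp":[0,0,0],"yaw":0,"hand":0.41}]'
```

```text
t: 30.7
tcp_pos: [0.4787, -0.1462, 0.0275]
orientation: [-3.141, 0.0, 2.972]
contact_force: [0.9, 0.0, 0.0]
opening: 0.0826
t: 31.2
tcp_pos: [0.4779, -0.1452, 0.0273]
orientation: [3.141, -0.001, 2.973]
contact_force: [-0.7, 3.4, 0.2]
opening: 0.0514
t: 31.53
tcp_pos: [0.478, -0.1447, 0.0272]
orientation: [3.141, -0.001, 2.974]
contact_force: [-1.9, 5.3, 0.6]
opening: 0.044
t: 31.87
tcp_pos: [0.4778, -0.1465, 0.0272]
orientation: [-3.141, -0.001, 2.972]
contact_force: [-3.5, 0.3, -1.2]
opening: 0.0382
```

Both fingers now bear. I complete the stroke and check the jaw movement by an intensity profile.

```bash
cat > jaw.py <<'E'
from h import *
Bz=Ro.from_euler('z',-.1745).as_matrix()
for n in('top','scene'):
    im=viewer.get_image(n);g=cv2.GaussianBlur(cv2.cvtColor(im['image'],cv2.COLOR_RGB2GRAY),(3,3),0).astype('float32')
    for x in(.585,.63):
        ys=np.arange(.012,.112,.001);P=np.array([proj(im,Bz@[x,y,.054]) for y in ys],'float32')
        v=cv2.remap(g,P[:,:1],P[:,1:],cv2.INTER_LINEAR)[:,0]
        d=v<60;e=np.nonzero(np.diff(d.astype(int)))[0]
        print(n,x,[(round(float(ys[i])*1000),'dark' if d[i+1] else 'light') for i in e])
s=r.get_state();print('t',round(s['t'],2),'op',s['opening'].round(4),'f',s['contact_force'].round(1),'tcp board',(Bz.T@s['tcp_pos']).round(4))
E
python3 -m crank '[{"dp":[0,0,0],"yaw":0,"hand":0.38},{"dp":[0,0,0],"yaw":0,"hand":0.38},{"dp":[0,0,0],"yaw":0,"hand":0.38}]'
python3 jaw.py
```

```text
t: 32.12
tcp_pos: [0.4778, -0.1465, 0.0273]
orientation: [-3.141, -0.001, 2.972]
contact_force: [-5.4, -2.8, -1.8]
opening: 0.0385
top 0.585 [(67, 'dark'), (87, 'light')]
top 0.63 [(67, 'dark'), (86, 'light')]
scene 0.585 [(22, 'light'), (25, 'dark'), (52, 'light'), (55, 'dark'), (60, 'light'), (64, 'dark'), (100, 'light')]
scene 0.63 [(29, 'dark'), (50, 'light'), (69, 'dark'), (99, 'light')]Traceback (most recent call last):
  File "jaw.py", line 10, in <module>
    s=r.get_state();print('t',round(s['t'],2),'op',s['opening'].round(4),'f',s['contact_force'].round(1),'tcp board',(Bz.T@s['tcp_pos']).round(4))
                                                   ^^^^^^^^^^^^^^^^^^
AttributeError: 'float' object has no attribute 'round'
```

```bash
cat > jaw.py <<'E'
from h import *
Bz=Ro.from_euler('z',-.1745).as_matrix();im=viewer.get_image('top')
def edges(A,x):
    g=cv2.GaussianBlur(cv2.cvtColor(A,cv2.COLOR_RGB2GRAY),(3,3),0).astype('float32')
    ys=np.arange(.012,.112,.0005);P=np.array([proj(im,Bz@[x,y,.054]) for y in ys],'float32')
    v=cv2.remap(g,P[:,:1],P[:,1:],cv2.INTER_LINEAR)[:,0];d=v<60
    return [float(ys[i])*1000 for i in np.nonzero(np.diff(d.astype(int)))[0]]
if __name__=='__main__':
    A0=cv2.imread('pics/top0.png')[:,:,::-1].copy()
    for x in(.585,.615,.63): print(x,'start',edges(A0,x),'now',edges(im['image'],x))
    s=r.get_state();print('t',round(s['t'],2),'op',round(s['opening'],4),'f',s['contact_force'].round(1),'tcp board',(Bz.T@s['tcp_pos']).round(4))
E
python3 jaw.py
```

```text
0.585 start [71.50000000000004, 89.00000000000007] now [67.50000000000004, 87.00000000000006]
0.615 start [69.00000000000004, 88.50000000000007] now [66.50000000000004, 86.50000000000006]
0.63 start [70.50000000000004, 88.50000000000007] now [67.50000000000004, 86.50000000000006]
t 32.27 op 0.0385 f [-3.5 -2.7 -1.9] tcp board [ 0.496  -0.0613  0.0273]
```

```bash
python3 -m crank '[{"dp":[0,0,0],"yaw":0,"hand":0.9},{"dp":[0,0,0],"yaw":0,"hand":0.9},{"dp":[0,0,0],"yaw":0,"hand":0.9},{"dp":[0,0,0],"yaw":0,"hand":0.9},{"dp":[0,0,0],"yaw":0,"hand":0.9},{"dp":[0,0,0],"yaw":0,"hand":0.9}]'
python3 jaw.py
python3 -m crank '[{"dp":[0,0,0],"yaw":0,"hand":0.6},{"dp":[0,0,0],"yaw":0,"hand":0.5},{"dp":[0,0,0],"yaw":0,"hand":0.4},{"dp":[0,0,0],"yaw":0,"hand":0.3},{"dp":[0,0,0],"yaw":0,"hand":0.3},{"dp":[0,0,0],"yaw":0,"hand":0.3},{"dp":[0,0,0],"yaw":0,"hand":0.3},{"dp":[0,0,0],"yaw":0,"hand":0.3}]'
python3 jaw.py
```

```text
t: 32.77
tcp_pos: [0.4804, -0.1456, 0.0281]
orientation: [3.141, 0.003, 2.973]
contact_force: [0.5, 1.7, -0.8]
opening: 0.0735
0.585 start [71.50000000000004, 89.00000000000007] now [68.00000000000004, 87.00000000000006]
0.615 start [69.00000000000004, 88.50000000000007] now [66.50000000000004, 86.50000000000006]
0.63 start [70.50000000000004, 88.50000000000007] now [67.50000000000004, 86.50000000000006]
t 32.82 op 0.0781 f [1.5 1.2 0.1] tcp board [ 0.4981 -0.0603  0.028 ]
t: 33.48
tcp_pos: [0.4783, -0.1466, 0.0276]
orientation: [-3.14, -0.0, 2.973]
contact_force: [0.0, -0.3, 2.9]
opening: 0.0383
0.585 start [71.50000000000004, 89.00000000000007] now [60.50000000000004, 80.00000000000006]
0.615 start [69.00000000000004, 88.50000000000007] now [59.500000000000036, 79.50000000000006]
0.63 start [70.50000000000004, 88.50000000000007] now [60.50000000000004, 79.50000000000006]
t 33.53 op 0.0381 f [-0.9 -0.4  2.7] tcp board [ 0.4965 -0.0613  0.0276]
```

The ratchet draws 7 mm per full squeeze and about 22 mm remain. Two more full pumps.

```bash
python3 -m crank '[{"dp":[0,0,0],"yaw":0,"hand":0.92},{"dp":[0,0,0],"yaw":0,"hand":0.92},{"dp":[0,0,0],"yaw":0,"hand":0.92},{"dp":[0,0,0],"yaw":0,"hand":0.92},{"dp":[0,0,0],"yaw":0,"hand":0.92},{"dp":[0,0,0],"yaw":0,"hand":0.92},{"dp":[0,0,0],"yaw":0,"hand":0.92}]'
python3 -m crank '[{"dp":[0,0,0],"yaw":0,"hand":0.6},{"dp":[0,0,0],"yaw":0,"hand":0.5},{"dp":[0,0,0],"yaw":0,"hand":0.4},{"dp":[0,0,0],"yaw":0,"hand":0.3},{"dp":[0,0,0],"yaw":0,"hand":0.3},{"dp":[0,0,0],"yaw":0,"hand":0.3},{"dp":[0,0,0],"yaw":0,"hand":0.3},{"dp":[0,0,0],"yaw":0,"hand":0.3}]'
python3 jaw.py
python3 -m crank '[{"dp":[0,0,0],"yaw":0,"hand":0.92},{"dp":[0,0,0],"yaw":0,"hand":0.92},{"dp":[0,0,0],"yaw":0,"hand":0.92},{"dp":[0,0,0],"yaw":0,"hand":0.92},{"dp":[0,0,0],"yaw":0,"hand":0.92},{"dp":[0,0,0],"yaw":0,"hand":0.92},{"dp":[0,0,0],"yaw":0,"hand":0.92}]'
python3 -m crank '[{"dp":[0,0,0],"yaw":0,"hand":0.6},{"dp":[0,0,0],"yaw":0,"hand":0.5},{"dp":[0,0,0],"yaw":0,"hand":0.4},{"dp":[0,0,0],"yaw":0,"hand":0.3},{"dp":[0,0,0],"yaw":0,"hand":0.3},{"dp":[0,0,0],"yaw":0,"hand":0.3},{"dp":[0,0,0],"yaw":0,"hand":0.3},{"dp":[0,0,0],"yaw":0,"hand":0.3}]'
python3 jaw.py
python3 - <<'E'
from h import *
a=viewer.get_image('top');save(a,'p9',(330,165,405,225),10)
E
```

```text
t: 34.12
tcp_pos: [0.4787, -0.1458, 0.0274]
orientation: [-3.142, 0.0, 2.973]
contact_force: [1.3, 1.0, 0.5]
opening: 0.0803
t: 34.78
tcp_pos: [0.4772, -0.1465, 0.0272]
orientation: [-3.14, -0.002, 2.973]
contact_force: [-4.3, 0.3, 2.4]
opening: 0.0381
0.585 start [71.50000000000004, 89.00000000000007] now [53.500000000000036, 73.00000000000006]
0.615 start [69.00000000000004, 88.50000000000007] now [52.500000000000036, 72.50000000000006]
0.63 start [70.50000000000004, 88.50000000000007] now [53.500000000000036, 72.50000000000006]
t 34.83 op 0.0384 f [-3.3  0.1  1.2] tcp board [ 0.4954 -0.0614  0.0272]
t: 35.42
tcp_pos: [0.4797, -0.146, 0.0278]
orientation: [-3.142, 0.002, 2.972]
contact_force: [0.8, 0.8, -0.2]
opening: 0.0802
t: 36.08
tcp_pos: [0.4782, -0.1466, 0.0275]
orientation: [-3.14, -0.0, 2.973]
contact_force: [-1.8, 1.4, 3.1]
opening: 0.0385
0.585 start [71.50000000000004, 89.00000000000007] now [46.50000000000003, 65.50000000000004]
0.615 start [69.00000000000004, 88.50000000000007] now [45.00000000000003, 65.50000000000004]
0.63 start [70.50000000000004, 88.50000000000007] now [46.50000000000003, 65.50000000000004]
t 36.13 op 0.0383 f [-1.3  0.6  3.1] tcp board [ 0.4963 -0.0613  0.0275]
```

View pics/p9.png

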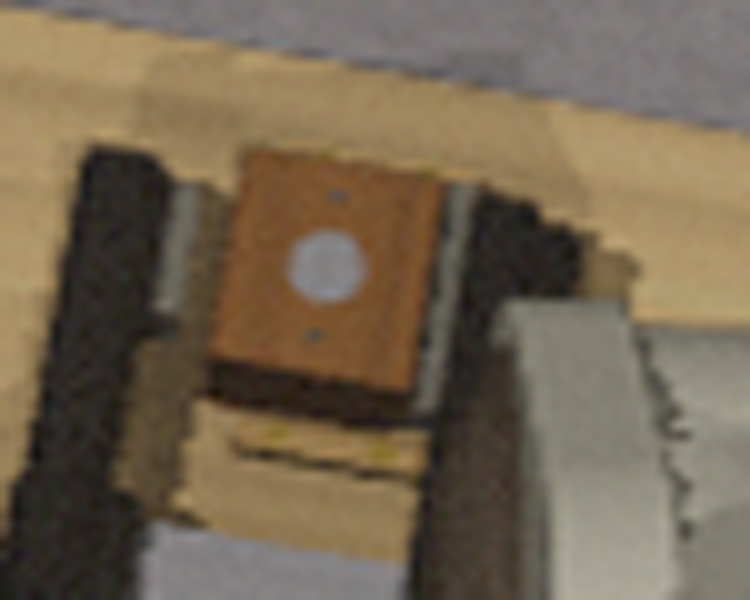

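The view shows the block square in the pocket, up to the fixed rubber. The pad's edge at (190,250) and the block's edge at (228,250) are about 4 px apart, or 8.5 mm. One more full tooth should stop about 1 mm short; I do it gently with a 10 N grip limit.

```bash
python3 -m crank '[{"dp":[0,0,0],"yaw":0,"hand":0.92},{"dp":[0,0,0],"yaw":0,"hand":0.92},{"dp":[0,0,0],"yaw":0,"hand":0.92},{"dp":[0,0,0],"yaw":0,"hand":0.92},{"dp":[0,0,0],"yaw":0,"hand":0.92},{"dp":[0,0,0],"yaw":0,"hand":0.92},{"dp":[0,0,0],"yaw":0,"hand":0.92}]'
python3 -m crank '[{"dp":[0,0,0],"yaw":0,"hand":0.7},{"dp":[0,0,0],"yaw":0,"hand":0.6},{"dp":[0,0,0],"yaw":0,"hand":0.54},{"dp":[0,0,0],"yaw":0,"hand":0.5},{"dp":[0,0,0],"yaw":0,"hand":0.48},{"dp":[0,0,0],"yaw":0,"hand":0.46},{"dp":[0,0,0],"yaw":0,"hand":0.46},{"dp":[0,0,0],"yaw":0,"hand":0.46}]' 10
python3 jaw.py
python3 -m crank '[{"dp":[0,0,0],"yaw":0,"hand":0.45},{"dp":[0,0,0],"yaw":0,"hand":0.44},{"dp":[0,0,0],"yaw":0,"hand":0.43},{"dp":[0,0,0],"yaw":0,"hand":0.42},{"dp":[0,0,0],"yaw":0,"hand":0.41},{"dp":[0,0,0],"yaw":0,"hand":0.4},{"dp":[0,0,0],"yaw":0,"hand":0.4},{"dp":[0,0,0],"yaw":0,"hand":0.4}]'
python3 jaw.py
```

```text
t: 36.77
tcp_pos: [0.4791, -0.1459, 0.0276]
orientation: [-3.142, 0.001, 2.972]
contact_force: [1.7, 0.8, 0.9]
opening: 0.0805
t: 37.43
tcp_pos: [0.4779, -0.1446, 0.0273]
orientation: [3.141, -0.002, 2.974]
contact_force: [-1.1, 4.4, 3.4]
opening: 0.0426
0.585 start [71.50000000000004, 89.00000000000007] now [41.50000000000002, 61.00000000000004]
0.615 start [69.00000000000004, 88.50000000000007] now [40.50000000000002, 61.00000000000004]
0.63 start [70.50000000000004, 88.50000000000007] now [41.50000000000002, 61.00000000000004]
t 37.48 op 0.0423 f [-2.2  5.2  2.9] tcp board [ 0.4957 -0.0596  0.0273]
t: 38.15
tcp_pos: [0.4776, -0.1465, 0.0273]
orientation: [-3.141, -0.001, 2.972]
contact_force: [-5.5, 0.7, 3.5]
opening: 0.0386
0.585 start [71.50000000000004, 89.00000000000007] now [39.50000000000002, 59.000000000000036]
0.615 start [69.00000000000004, 88.50000000000007] now [38.50000000000002, 59.000000000000036]
0.63 start [70.50000000000004, 88.50000000000007] now [39.50000000000002, 59.000000000000036]
t 38.2 op 0.0386 f [-5.   0.3  3.5] tcp board [ 0.4958 -0.0613  0.0273]
```

The jaw has drawn another 7 mm. Release, shift +4.3 mm so both fingers bear at partial squeeze, then ease in. The 0.5 ratio means pad force is at most 2 × (grip − spring), so limiting grip to 7 N first is safe.

```bash
python3 -m crank '[{"dp":[0,0,0],"yaw":0,"hand":0.92},{"dp":[0,0,0],"yaw":0,"hand":0.92},{"dp":[0,0.2,0],"yaw":0,"hand":0.92},{"dp":[0,0.23,0],"yaw":0,"hand":0.92},{"dp":[0,0,0],"yaw":0,"hand":0.92},{"dp":[0,0,0],"yaw":0,"hand":0.92},{"dp":[0,0,0],"yaw":0,"hand":0.92}]'
python3 jaw.py
python3 -m crank '[{"dp":[0,0,0],"yaw":0,"hand":0.8},{"dp":[0,0,0],"yaw":0,"hand":0.7},{"dp":[0,0,0],"yaw":0,"hand":0.64},{"dp":[0,0,0],"yaw":0,"hand":0.6},{"dp":[0,0,0],"yaw":0,"hand":0.58},{"dp":[0,0,0],"yaw":0,"hand":0.56},{"dp":[0,0,0],"yaw":0,"hand":0.56},{"dp":[0,0,0],"yaw":0,"hand":0.56}]' 7
python3 jaw.py
python3 -m crank '[{"dp":[0,0,0],"yaw":0,"hand":0.55},{"dp":[0,0,0],"yaw":0,"hand":0.54},{"dp":[0,0,0],"yaw":0,"hand":0.53},{"dp":[0,0,0],"yaw":0,"hand":0.52},{"dp":[0,0,0],"yaw":0,"hand":0.51},{"dp":[0,0,0],"yaw":0,"hand":0.51},{"dp":[0,0,0],"yaw":0,"hand":0.51}]'
python3 jaw.py
```

```text
t: 38.78
tcp_pos: [0.4798, -0.142, 0.0278]
orientation: [-3.141, 0.001, 2.973]
contact_force: [0.3, -0.5, 0.0]
opening: 0.0805
0.585 start [71.50000000000004, 89.00000000000007] now [39.50000000000002, 59.000000000000036]
0.615 start [69.00000000000004, 88.50000000000007] now [38.50000000000002, 59.000000000000036]
0.63 start [70.50000000000004, 88.50000000000007] now [39.50000000000002, 59.000000000000036]
t 38.83 op 0.0827 f [ 0.2 -0.3 -0.1] tcp board [ 0.4969 -0.0566  0.0277]
t: 39.5
tcp_pos: [0.4787, -0.1405, 0.0273]
orientation: [3.141, -0.001, 2.974]
contact_force: [-1.3, 5.6, 0.8]
opening: 0.0516
0.585 start [71.50000000000004, 89.00000000000007] now [39.00000000000002, 58.000000000000036]
0.615 start [69.00000000000004, 88.50000000000007] now [37.00000000000002, 58.000000000000036]
0.63 start [70.50000000000004, 88.50000000000007] now [38.50000000000002, 58.000000000000036]
t 39.55 op 0.0515 f [-1.7  5.1  1.4] tcp board [ 0.4959 -0.0553  0.0273]
t: 40.13
tcp_pos: [0.4785, -0.1421, 0.0273]
orientation: [-3.141, -0.001, 2.972]
contact_force: [-3.6, 0.5, 0.5]
opening: 0.0476
0.585 start [71.50000000000004, 89.00000000000007] now [38.00000000000002, 57.500000000000036]
0.615 start [69.00000000000004, 88.50000000000007] now [36.00000000000002, 57.000000000000036]
0.63 start [70.50000000000004, 88.50000000000007] now [37.50000000000002, 57.000000000000036]
t 40.18 op 0.0479 f [-3.9 -0.6 -0.2] tcp board [ 0.4959 -0.0568  0.0273]
```

```bash
python3 -m crank '[{"dp":[0,0,0],"yaw":0,"hand":0.5},{"dp":[0,0,0],"yaw":0,"hand":0.49},{"dp":[0,0,0],"yaw":0,"hand":0.48},{"dp":[0,0,0],"yaw":0,"hand":0.47},{"dp":[0,0,0],"yaw":0,"hand":0.46},{"dp":[0,0,0],"yaw":0,"hand":0.46},{"dp":[0,0,0],"yaw":0,"hand":0.46}]'
python3 jaw.py
```

```text
t: 40.77
tcp_pos: [0.4785, -0.142, 0.0273]
orientation: [-3.141, -0.001, 2.972]
contact_force: [-4.9, -1.2, -1.4]
opening: 0.0476
0.585 start [71.50000000000004, 89.00000000000007] now [37.50000000000002, 57.500000000000036]
0.615 start [69.00000000000004, 88.50000000000007] now [36.50000000000002, 57.000000000000036]
0.63 start [70.50000000000004, 88.50000000000007] now [37.50000000000002, 56.500000000000036]
t 40.82 op 0.0476 f [-4.6 -1.7 -0.3] tcp board [ 0.4959 -0.0568  0.0273]
```

```bash
python3 -m crank '[{"dp":[0,0,0],"yaw":0,"hand":0.46},{"dp":[0,0,0],"yaw":0,"hand":0.46},{"dp":[0,0,0],"yaw":0,"hand":0.46},{"dp":[0,0,0],"yaw":0,"hand":0.46},{"dp":[0,0,0],"yaw":0,"hand":0.46}]' 8
python3 -m crank '[{"dp":[0,0,0],"yaw":0,"hand":0.46},{"dp":[0,0,0],"yaw":0,"hand":0.46},{"dp":[0,0,0],"yaw":0,"hand":0.46},{"dp":[0,0,0],"yaw":0,"hand":0.46},{"dp":[0,0,0],"yaw":0,"hand":0.46}]' 9
python3 jaw.py
```

```text
t: 41.23
tcp_pos: [0.4785, -0.1421, 0.0273]
orientation: [-3.141, -0.001, 2.972]
contact_force: [-4.7, -1.3, -0.3]
opening: 0.0477
t: 41.65
tcp_pos: [0.4785, -0.1423, 0.0273]
orientation: [-3.141, -0.001, 2.972]
contact_force: [-4.8, -2.0, 0.2]
opening: 0.0477
0.585 start [71.50000000000004, 89.00000000000007] now [37.50000000000002, 57.000000000000036]
0.615 start [69.00000000000004, 88.50000000000007] now [36.50000000000002, 57.000000000000036]
0.63 start [70.50000000000004, 88.50000000000007] now [37.50000000000002, 56.500000000000036]
t 41.7 op 0.0474 f [-4.8 -1.4 -0.6] tcp board [ 0.4959 -0.0571  0.0273]
```

The grip change did not move the fingers because the handle blocks them, so the grip limit says little about trigger force. I'll back off a little and shift so only the trigger finger bears. Then the wrist's y-force reads the trigger force directly.

```bash
cat > f.py <<'E'
from jaw import *
s=r.get_state();B=Bz.T
p=B@s['tcp_pos'];f=B@s['contact_force']
print('  G %.1f op %.4f fboard %s t %.2f jaw %s'%((p[1]+s['opening']/2+.0805)*1e3,s['opening'],f.round(1),s['t'],[edges(im['image'],x) for x in(.585,.63)]))
E
python3 -m crank '[{"dp":[0,0,0],"yaw":0,"hand":0.56},{"dp":[0,0,0],"yaw":0,"hand":0.62},{"dp":[0,-0.1,0],"yaw":0,"hand":0.64},{"dp":[0,-0.1,0],"yaw":0,"hand":0.66},{"dp":[0,-0.1,0],"yaw":0,"hand":0.68},{"dp":[0,0,0],"yaw":0,"hand":0.68},{"dp":[0,0,0],"yaw":0,"hand":0.68}]' 20 >/dev/null; python3 f.py
python3 -m crank '[{"dp":[0,0,0],"yaw":0,"hand":0.66},{"dp":[0,0,0],"yaw":0,"hand":0.66},{"dp":[0,0,0],"yaw":0,"hand":0.66}]'>/dev/null; python3 f.py
python3 -m crank '[{"dp":[0,0,0],"yaw":0,"hand":0.64},{"dp":[0,0,0],"yaw":0,"hand":0.64},{"dp":[0,0,0],"yaw":0,"hand":0.64}]'>/dev/null; python3 f.py
python3 -m crank '[{"dp":[0,0,0],"yaw":0,"hand":0.62},{"dp":[0,0,0],"yaw":0,"hand":0.62},{"dp":[0,0,0],"yaw":0,"hand":0.62}]'>/dev/null; python3 f.py
```

```text
G 52.6 op 0.0623 fboard [1.6 1.4 0.7] t 42.33 jaw [[38.50000000000002, 58.000000000000036], [38.00000000000002, 57.000000000000036]]
  G 51.9 op 0.0607 fboard [1.3 1.9 0.5] t 42.63 jaw [[38.50000000000002, 58.000000000000036], [38.00000000000002, 57.000000000000036]]
  G 50.9 op 0.0588 fboard [1.4 2.6 1.3] t 42.93 jaw [[38.50000000000002, 58.000000000000036], [38.00000000000002, 57.000000000000036]]
  G 50.1 op 0.0569 fboard [0.6 3.2 1.6] t 43.23 jaw [[38.00000000000002, 57.500000000000036], [38.00000000000002, 57.000000000000036]]
```

```bash
for i in 1; do python3 -m crank '[{"dp":[0,0,0],"yaw":0,"hand":0.605},{"dp":[0,0,0],"yaw":0,"hand":0.605},{"dp":[0,0,0],"yaw":0,"hand":0.605}]'>/dev/null; python3 f.py; done
python3 -m crank '[{"dp":[0,0,0],"yaw":0,"hand":0.59},{"dp":[0,0,0],"yaw":0,"hand":0.59},{"dp":[0,0,0],"yaw":0,"hand":0.59}]'>/dev/null; python3 f.py
python3 -m crank '[{"dp":[0,0,0],"yaw":0,"hand":0.575},{"dp":[0,0,0],"yaw":0,"hand":0.575},{"dp":[0,0,0],"yaw":0,"hand":0.575}]'>/dev/null; python3 f.py
python3 -m crank '[{"dp":[0,0,0],"yaw":0,"hand":0.56},{"dp":[0,0,0],"yaw":0,"hand":0.56},{"dp":[0,0,0],"yaw":0,"hand":0.56}]'>/dev/null; python3 f.py
```

```text
G 49.4 op 0.0554 fboard [0.7 3.8 2.7] t 43.53 jaw [[38.00000000000002, 57.500000000000036], [37.50000000000002, 57.000000000000036]]
  G 48.9 op 0.0542 fboard [-0.3  6.3  3.3] t 43.83 jaw [[38.00000000000002, 57.500000000000036], [38.00000000000002, 57.000000000000036]]
  G 48.3 op 0.0526 fboard [-0.2  5.8  2.5] t 44.13 jaw [[38.00000000000002, 57.500000000000036], [37.50000000000002, 57.000000000000036]]
  G 48.1 op 0.0516 fboard [-0.2  6.8  3.4] t 44.43 jaw [[38.00000000000002, 57.500000000000036], [37.50000000000002, 57.000000000000036]]
```

Wrist y-force rises with the free-spring slope until about G = 50, then about 1.7 N per mm steeper, which matches the pad loading (2 N/mm expected). The pad is now at about 9 N. One small step more, then check the block.

```bash
python3 -m crank '[{"dp":[0,0,0],"yaw":0,"hand":0.55},{"dp":[0,0,0],"yaw":0,"hand":0.545},{"dp":[0,0,0],"yaw":0,"hand":0.545},{"dp":[0,0,0],"yaw":0,"hand":0.545},{"dp":[0,0,0],"yaw":0,"hand":0.545},{"dp":[0,0,0],"yaw":0,"hand":0.545}]'; python3 f.py;python3 f.py
python3 - <<'E'
from h import *
np.set_printoptions(precision=4,suppress=True)
a=viewer.get_image('top');Bz=Ro.from_euler('z',-.1745).as_matrix()
u,v=proj(a,Bz@np.array([.63,.009,.058])).round().astype(int);h=cv2.cvtColor(a['image'],cv2.COLOR_RGB2HSV)
g=h[v-7:v+8,u-7:u+8];m=(g[...,1]<75)&(g[...,2]>70);y,x=np.nonzero(m);print('magnet',m.sum(),Bz.T@onz(a,x.mean()+u-7,y.mean()+v-7,.058))
# drill marks -> yaw: gap pixels between pad and block along x=.625..635
for X in(.62,.63,.64):
    print(X,[tuple(int(q) for q in h[tuple(proj(a,Bz@np.array([X,Y,.056])).round().astype(int)[::-1])][1:]) for Y in np.arange(.026,.046,.002)])
o=((h[...,0]<17)&(h[...,1]>140)&(h[...,2]>90)).astype('uint8');w=np.zeros_like(o);w[v-16:v+16,u-16:u+16]=1
k=max(cv2.findContours(cv2.morphologyEx(o&w,cv2.MORPH_CLOSE,np.ones((9,9))),0,2)[0],key=cv2.contourArea)
q=cv2.boxPoints(cv2.minAreaRect(k));P=np.array([Bz.T@onz(a,*c,.058) for c in q]);e=np.roll(P,-1,0)-P
print('sides',np.linalg.norm(e,axis=1),'angles vs board',np.degrees(np.arctan2(e[:,1],e[:,0])),'centre',P.mean(0))
E
```

```text
t: 44.93
tcp_pos: [0.4789, -0.1431, 0.0275]
orientation: [3.141, -0.0, 2.974]
contact_force: [0.4, 7.1, 2.6]
opening: 0.05
  G 47.6 op 0.0500 fboard [-0.2  6.3  3.6] t 44.98 jaw [[38.00000000000002, 57.500000000000036], [37.50000000000002, 57.000000000000036]]
  G 47.6 op 0.0499 fboard [-0.   8.2  3.1] t 45.03 jaw [[38.00000000000002, 57.500000000000036], [37.50000000000002, 57.000000000000036]]
magnet 44 [0.6301 0.0086 0.058 ]
0.62 [(148, 121), (160, 123), (151, 101), (42, 97), (52, 98), (52, 98), (49, 63), (33, 39), (67, 46), (61, 42)]
0.63 [(159, 119), (159, 125), (142, 111), (59, 100), (39, 111), (48, 80), (44, 41), (44, 41), (36, 42), (58, 35)]
0.64 [(156, 119), (153, 123), (151, 113), (76, 108), (30, 109), (35, 88), (28, 45), (56, 41), (21, 36), (25, 41)]
sides [0.0482 0.0441 0.0482 0.0438] angles vs board [ -0.2847 -90.52   179.2615  89.5733] centre [0.6299 0.0085 0.058 ]
```

```bash
python3 -m crank '[{"dp":[0,0,0],"yaw":0,"hand":0.545},{"dp":[0,0,0],"yaw":0,"hand":0.545},{"dp":[0,0,0],"yaw":0,"hand":0.545},{"dp":[0,0,0],"yaw":0,"hand":0.545}]'; python3 f.py; python3 -c "
from rig import workorder
print(workorder.finish_job())"
```

```text
t: 45.42
tcp_pos: [0.4788, -0.1431, 0.0275]
orientation: [3.141, -0.0, 2.974]
contact_force: [0.7, 6.3, 2.9]
opening: 0.0498
  G 47.8 op 0.0502 fboard [-0.4  6.8  2.3] t 45.47 jaw [[38.00000000000002, 57.500000000000036], [37.50000000000002, 57.000000000000036]]
the job is handed in; nothing more can be done
None
```

I seated the block in the pocket, pumped the clamp by the trigger only, and handed the job in at about 45.5 s with the trigger still held part-squeezed. The pad force is my estimate, because nothing measures it directly.

**First placing failed:** I misread the fixed jaw's face by a few mm, so the block caught on it and pitched in the fingers. I took it back out, and tried to level it over the board edge without success. I then set it on the worktop, where it righted itself on release. I regrasped it level, seated it until I felt the floor, and let go.

**Clamp:** It took five squeezes, the first a part tooth and the rest 7 mm each. I then eased in a sixth squeeze and held it.

**Last checks:**

| Check | Result |
|---|---|
| Block position | magnet at (0.630, 0.0086) m in board axes, about 1 mm from my pocket estimate in x and y |
| Squareness | within about 0.7° (0.013 rad) of the board |
| Gap between pad and block | none visible |
| Trigger force at the wrist | readings 6–8 N, steady |
| Pad force | about 9–10 N, inferred from how much stiffer the trigger was than when free |

**Unsure or in disagreement:**
- **Trigger force while braced:** With both fingers bearing, changing the grip force did not move the trigger. I therefore held it with only the trigger finger bearing, where the wrist force reads it directly.
- **Fixed jaw position:** My readings from the two cameras and from different features disagreed by 2–5 mm. The block stopped at about 0.0086 m, so I take it as home on the fixed jaw.

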